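Top up the chocolate melter, shut its nested lids, lift the outer one

ROBOT

A 6-joint arm with a two-finger parallel gripper is mounted at the origin on the work surface. World frame = base frame: x ahead of the robot, y to its left, z up, the work surface at z = 0. Lengths are in mm, angles in rad, forces in N, time in s.
With the tool pointing down it reaches from about 275 to 750 mm from the base axis. Payload 10.2 kg.
Tool frame: the origin (TCP) lies at the very end of the fingers, on their centre line; the grasp point (between the pads) lies 19 mm behind it; z points along the fingers, x is the direction in which the jaws open and shut, and the axes are right-handed (so a half turn about z gives the same grasp; the last joint's range is limited). The gripper opens to 85 mm and grips with 20 to 120 N. Pads are 22 mm wide; open, the fingers measure 114 mm over their backs; the gripper's body (76 mm by 85 mm) begins 54 mm behind the grasp point. The pads swing forward as they close: fully open they stand 13 mm farther back than shut.
Start: joints at [-1.386, 0.313, 1.498, -0, 1.331, -0.223], TCP at [208.198, -481.959, 231.294] pointing down, gripper open.
Joint ranges: [-2.94, 2.94], [-0.97, 2.17], [0.19, 2.56], [-1.23, 4.37], [0.02, 3.11], [-2.88, 2.88]. Speed limits (rad/s): [2.39, 2.39, 3.01, 3.14, 3.14, 3.14].

INTERFACE

Orientations are given as a unit quaternion [w, x, y, z].
In Python, from rig import ctrl, cams gives the robot as it stands.
- The arm moves only by the tool play_rows, never from a script. Its argument "steps" is a list of rows, each a list of 2 entries, a list of its own where there are three numbers: the shift along the tool's x, y, z normalised to -1 to 1, where 1 is 0.75 m, then the turn, a rotation vector about the tool's x, y, z normalised to -1 to 1, where 1 is 45 degrees. A call has 1 to 20 rows; each row shifts and turns the commanded pose from where the row before left it, along the tool's axes as they then stand; what a row does not reach is not made up. A row lasts 1/10 s, in which the tool goes at most 50 mm and 8.59 degrees, less where a joint would pass 70% of its speed; a pose out of reach is approached as far as the arm can. A call with a number of a shift or a turn outside -1 to 1 is refused whole. A call with a gripper value outside its range is refused whole. "grip" is the closure, from 0 (fully open) to 1 (shut), set as the call begins (left out, the last holds). The fingers move at their own pace and stop on an object; "squeeze" is the grip in N (left out, the last holds). Time passes only in rows, so rows that do not move let the fingers close. It gives the time, the measured TCP pose, the force and the opening at its end, in the units of the state.
- ctrl.sense(): the state, without advancing time (a new reading comes with each control period).
- cams.capture(name): name is "scene" or "top"; returns the picture (480x640x3 uint8, red, green, blue); there is no depth.
- cams.camera_info(name): a dict with "fx", "fy", "cx", "cy" (pixels), "dist_coeffs" ([k1, k2, p1, p2, k3] as OpenCV has them; the pictures are not rectified), "xyz" and "attitude" of the camera in the world. Camera axes: x right, y up, looking along -z (the intrinsics and any distortion apply to the point x, -y, -z); pixel columns grow to the right and rows downward; lengths in mm; the calibration is good to about 2 mm. A picture is of the moment at which its call begins. camera_info takes no time and is no camera call.
- ctrl.finish_job(): hands the job in, once; it reports no verdict.
Trained networks look in the newest picture that a camera, given by its name, has taken for a name from the list of things; names that differ only in an ending like _2 or _b are one class to them, and where a whole thing is asked for, a point or a joint stands for the part that bears it (a point fixed in the world has none). Each returns a list of dicts, best first, with "p" (0 to 1); they miss things now and then, are a little off and sometimes report something else, mostly with a low value. They report only what shows in the picture. A call takes as long as a camera call.
- cams.search_frame(camera, thing): "rect" ([centre column, centre row, width, height] in pixels, round what is visible of it).
- cams.tip_of(camera, thing): "pixel" ([column, row] in pixels: a listed point, or the origin of a listed thing).
The state is a dict: "time_s": time; "joints": joint angles; "dq": joint speeds; "tau": joint torques, N m; "eef_pos": TCP position; "ee_rot": TCP orientation; "force": force on the tool from outside, world axes, zero at the start; "wrist_torque": the same for the moment, N m; "grip_width": opening from 0.0 (shut) to 1.0 (fully open).
Only numpy, scipy, OpenCV 4.12 (cv2) and the standard library are available. Lean on these libraries where they do the work, as an engineer would, in place of code of your own. Each camera call takes 0.05 s, during which the arm holds its last target.

TASK

Take the dark chocolate tablet from the tray, lay it flat in the pan of the melter on the chocolate already there, and let go of it. Then take the steel outer lid by its black bar handle and swing the two nested lids down together, without slamming, until both are fully shut. Then raise the outer lid alone by that handle to about 45 degrees, leaving the clear inner lid fully shut, and finish still holding it there by the handle so that the melt can be watched through the clear lid; leave everything else where it is.

Things in the scene. Friction and masses are not known exactly. Their poses are not given: they have to be found in the camera images.
- melter: Chocolate melter: white fixed housing 220 (x) x 240 (y) x 120 mm high, on the robot's left or right. Origin: centre of its underside; own -x is its front (dial, switch), towards the robot, +z up. Centred in its top is the pan opening, 156 (x) x 146 (y) mm. Its two nested lids start open together, nearly upright (top edge 350, tab 370 mm high), hinged on one line at its rear (+x).
- pan_bed (a point): Centre of the pan, on top of the flat layer of milk-brown tablets that covers its whole floor: 71 mm above the counter, 49 mm below the housing's top. Fixed in the melter.
- hinge (a point): Middle of the hinge line of both lids, fixed in the melter: 110 mm behind the melter's origin (its +x) and 130 mm above the counter. The hinge line runs along the melter's y.
- inner_lid (a joint): Opening angle of the inner lid, rad: 0 fully shut (level), stop at 1.5; starts at 1.32 to 1.46. Clear, blue-framed lid 215 mm long, 236 wide, 6 thick, 0.25 kg, with a blue 40 mm finger tab at the front, melter's -y side. Stiff hinge (0.75 N m friction): it stays at any angle, even under the outer lid, until pushed; pushing both down takes a few newtons at the handle all the way to shut.
- outer_lid (a joint): Angle (rad) of the outer lid AWAY FROM THE INNER LID: 0 lying on it, stop 1.4, starts 0; its tilt from level is inner_lid + outer_lid. Steel lid 215 x 240 x 22 mm, 0.45 kg with handle, on the inner lid's upper face, freely hinged on the same line. Pushed down it carries the inner lid along; lifted it leaves the inner where it is; let go, its weight and a weak spring shut it on to the inner.
- lid_handle: Black round bar, 12 mm thick, along own y (parallel to the hinge line), 108 mm between its posts; 39 mm finger gap to the outer lid's face. Origin: middle of the bar, on the lid 185 mm ahead of the hinge line and 67 mm above it square to the lid (197 mm radius). Open, it is on the lid's far side, about 325 mm above the counter; shut, 197 mm. Own z: lid's outward normal. It can turn between the fingers.
- tray: Fixed aluminium sheet tray 220 (x) x 260 (y) mm with white parchment, on the side of the robot opposite the melter; floor 3 mm thick, rim 11 mm high. Origin: centre of its underside. The two loose tablets lie on it side by side, about 124 mm apart along its y, either of them on either side.
- dark_tablet: The tablet to load: dark brown chocolate, 48 (own x) x 75 (own y) x 16 mm (z), 75 g, a 2 x 3 pattern of raised squares on top. Origin: centre of its underside. Lies flat on the tray.
- white_tablet: Ivory white chocolate tablet of the same size on the tray; to be left alone. Origin: centre of its underside.
- bowl: Loose steel bowl, 150 mm across, 65 mm high, at the back; leave alone. Origin: centre of its underside.
- bottle: Loose clear water bottle with blue cap, 62 mm across, 190 mm high, to the right; leave alone. Origin: centre of its underside.
- ring_mould: Loose dark steel cake ring, 90 mm across, 45 mm high, to the left; leave alone. Origin: centre of its underside.
- tub: Loose clear open tub 110 x 150 x 60 mm at the back; leave alone. Origin: centre of its underside.
- whisk: Loose steel whisk about 290 mm long (own x), lying far left; leave alone. Origin: underside, near the middle.
- spatula: Loose spatula with white handle, 260 mm long (own x), lying far right; leave alone. Origin: underside, near the middle.

How it is judged:
By the outcome, as a careful person would: the job done as asked, in the order asked, and still so for the second after the job is handed in, while the arm keeps its last pose, push and grip.
It also fails if it takes over 64 s, if anything falls off the work surface, if the arm or the gripper's body presses on something with over 40 N, if the wrist force passes 120 N, or if a joint passes its speed limit or range.

## Working session

There is one attempt and no reset: what is moved stays moved. The work goes in short steps, Python scripts to look and compute and a tool call to move; the robot and the scene stay as the last step left them, time stands still between calls to the robot, and variables do not carry over. Pictures are saved under pics/ and viewed, and the job is handed in when it is done.

Besides the shell and the picture viewer there is one more tool, called after "Request:" as name(argument=value, ...), one argument or row to a line, values as JSON. play_rows: Moves the arm, as the interface text tells. Its arguments: {"type":"object","properties":{"steps":{"type":"array"},"grip":{"type":"number"},"squeeze":{"type":"number"}},"required":["steps"]}

```bash
ls; mkdir -p pics; python3 - <<'E'
from rig import ctrl,cams
import cv2
print(ctrl.sense())
for n in("scene","top"):
    im=cams.capture(n); cv2.imwrite(f"pics/{n}0.png",im[:,:,::-1]); print(cams.camera_info(n))
    for t in["melter","pan_bed","hinge","inner_lid","lid_handle","tray","dark_tablet","white_tablet","bowl","bottle","ring_mould","tub"]:
        try:print(n,t,[(x['pixel'],x['p']) for x in cams.tip_of(n,t)[:2]])
        except Exception as e:print(t,e)
print(ctrl.sense()['time_s'])
E
```

```text
pics
{'time_s': 0.0, 'joints': array([-1.38641708e+00,  3.13446787e-01,  1.49845530e+00, -7.20415076e-06,
        1.33099734e+00, -2.23378710e-01]), 'dq': array([-2.52824872e-05, -6.43763309e-05, -9.70406125e-04,  1.67747031e-04,
        1.69553068e-03,  1.73380327e-03]), 'tau': array([ 2.86207331e-03, -4.12257457e+01, -2.59747678e+01, -4.81776419e-05,
        4.08696840e-03, -1.00615537e-06]), 'eef_pos': array([ 208.13768921, -481.69170102,  230.72986432]), 'ee_rot': array([-4.68510227e-04,  8.35629429e-01, -5.49293210e-01, -4.55439658e-04]), 'force': array([ 0.37812621,  0.13498229, -0.61070763]), 'wrist_torque': array([ 0.03412472,  0.02555127, -0.07102712]), 'grip_width': 0.9967301445167136}
{'fx': 606.6766360829812, 'fy': 606.6766360829812, 'cx': 312.82052106327706, 'cy': 237.3005428546209, 'dist_coeffs': array([-0.18684884,  0.        ,  0.        ,  0.        ,  0.        ]), 'xyz': array([1128.04079026,  560.61677542, 1419.59692275]), 'attitude': array([0.36970789, 0.10204097, 0.2541676 , 0.88786404])}
scene melter [([299.4, 207.5], 0.69), ([420.8, 391.8], 0.49)]
scene pan_be
[... 851 characters left out ...]
069526,  0.02724244,  0.70809131])}
top melter [([385.5, 281.3], 0.97), ([382.9, 239.0], 0.37)]
top pan_bed [([385.9, 277.8], 0.68)]
top hinge [([383.4, 238.1], 0.75), ([388.3, 281.9], 0.61)]
inner_lid it knows: bottle, bowl, dark_tablet, hinge, lid_handle, melter, pan_bed, ring_mould, spatula, tray, tub, whisk, white_tablet
top lid_handle [([389.4, 220.9], 0.75)]
top tray [([260.1, 285.6], 0.61)]
top dark_tablet [([243.1, 287.8], 0.64), ([471.2, 224.3], 0.36)]
top white_tablet [([284.7, 287.4], 0.65)]
top bowl [([301.9, 185.7], 0.75)]
top bottle [([260.6, 281.1], 0.7), ([472.5, 224.9], 0.6)]
top ring_mould [([382.8, 239.4], 0.66), ([174.2, 224.8], 0.61)]
top tub [([386.3, 183.6], 0.97)]
1.2
```

View pics/scene0.png

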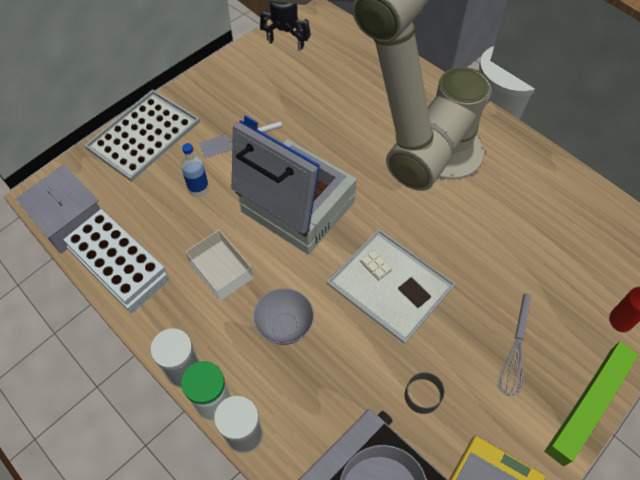

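View pics/top0.png

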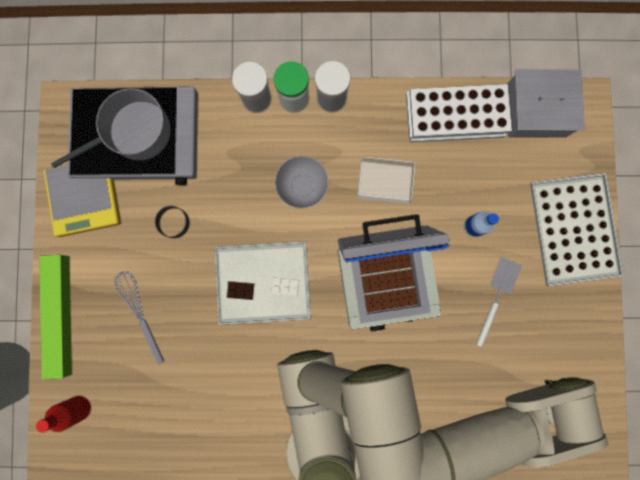

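The scene picture shows the melter with its open lid near (280,190), handle at about (265,165), the tray near (392,285) with the dark tablet at (415,292). The top view agrees: dark tablet (240,290), white (285,287), pan about (388,283), handle (392,222).

```bash
cat > h.py <<'E'
import numpy as np,cv2
from scipy.spatial.transform import Rotation as R
from rig import ctrl,cams
def q2R(q): return R.from_quat([q[1],q[2],q[3],q[0]]).as_matrix()
def cam(n):
    c=cams.camera_info(n); K=np.array([[c['fx'],0,c['cx']],[0,c['fy'],c['cy']],[0,0,1]])
    Rw=q2R(c['attitude'])@np.diag([1,-1,-1]) # cv cam->world
    return K,np.array(c['dist_coeffs']),Rw,np.array(c['xyz'])
def proj(n,P):
    K,d,Rw,t=cam(n); P=np.atleast_2d(np.array(P,float)); pc=(P-t)@Rw
    return cv2.projectPoints(pc,np.zeros(3),np.zeros(3),K,d)[0][:,0]
def back(n,px,z):
    K,d,Rw,t=cam(n); px=np.atleast_2d(np.array(px,float))
    u=cv2.undistortPoints(px[:,None],K,d)[:,0]; r=np.c_[u,np.ones(len(u))]@Rw.T
    return t+r*((z-t[2])/r[:,2])[:,None]
def save(n,im,x0,y0,x1,y1,s): cv2.imwrite('pics/'+n,cv2.resize(im[y0:y1,x0:x1,::-1],None,fx=s,fy=s,interpolation=cv2.INTER_CUBIC))
E
python3 - <<'E'
from h import *
im=cv2.imread('pics/top0.png')[:,:,::-1]
save('topz.png',im,205,200,465,340,3)
save('topz2.png',im,325,205,455,335,6)
im=cv2.imread('pics/scene0.png')[:,:,::-1]
save('scz.png',im,220,105,370,255,4)
for n,px,z in[("top",(243.1,287.8),3),("scene",(412,293.7),3),("top",(284.7,287.4),3),("scene",(373.3,269.8),3),("top",(385.9,277.8),71),("top",(385.5,281.3),0),("scene",(299.4,207.5),0),("top",(383.4,238.1),130),("scene",(271,209.3),130),("top",(389.4,220.9),325),("scene",(256.2,167.5),325),("top",(260.1,285.6),0),("scene",(391.9,283.1),0)]: print(n,px,z,back(n,px,z).round(1))
# colour based tablets
for n,z,sl in(("top",19,(slice(250,315),slice(222,305))),("scene",19,(slice(245,325),slice(345,440)))):
    im=cv2.imread(f'pics/{n}0.png').astype(int)[sl]
    m=(im.sum(2)<200).astype(np.uint8)
    k,l,s,c=cv2.connectedComponentsWithStats(m); i=1+np.argmax(s[1:,4])
    pts=np.argwhere(l==i)[:,::-1]+[sl[1].start,sl[0].start]
    print(n,s[i],pts.mean(0)); w=back(n,pts,z)[:,:2].astype(np.float32); print(w.mean(0),cv2.minAreaRect(w))
E
```

```text
top (243.1, 287.8) 3 [[456.5 234.8   3. ]]
scene (412, 293.7) 3 [[453.5 240.6   3. ]]
top (284.7, 287.4) 3 [[457.2 116.3   3. ]]
scene (373.3, 269.8) 3 [[471.8 120.6   3. ]]
top (385.9, 277.8) 71 [[ 482.2 -163.8   71. ]]
top (385.5, 281.3) 0 [[ 473.3 -170.7    0. ]]
scene (299.4, 207.5) 0 [[ 467.8 -164.6    0. ]]
top (383.4, 238.1) 130 [[ 585.6 -151.9  130. ]]
scene (271, 209.3) 130 [[ 583.6 -146.4  130. ]]
top (389.4, 220.9) 325 [[ 608.1 -144.3  325. ]]
scene (256.2, 167.5) 325 [[ 610.5 -149.2  325. ]]
top (260.1, 285.6) 0 [[462.6 186.7   0. ]]
scene (391.9, 283.1) 0 [[465.6 181.6   0. ]]
top [  6  32  25  17 368] [240.10326087 290.13858696]
[450.04752 240.90059] ((450.2065734863281, 240.7536163330078), (68.96957397460938, 42.16970443725586), 85.46348571777344)
scene [ 54  33  31  29 460] [414.05869565 292.12173913]
[453.87204 245.05789] ((453.83184814453125, 244.91958618164062), (73.28073120117188, 47.27030944824219), 85.99011993408203)
```

View pics/topz2.png

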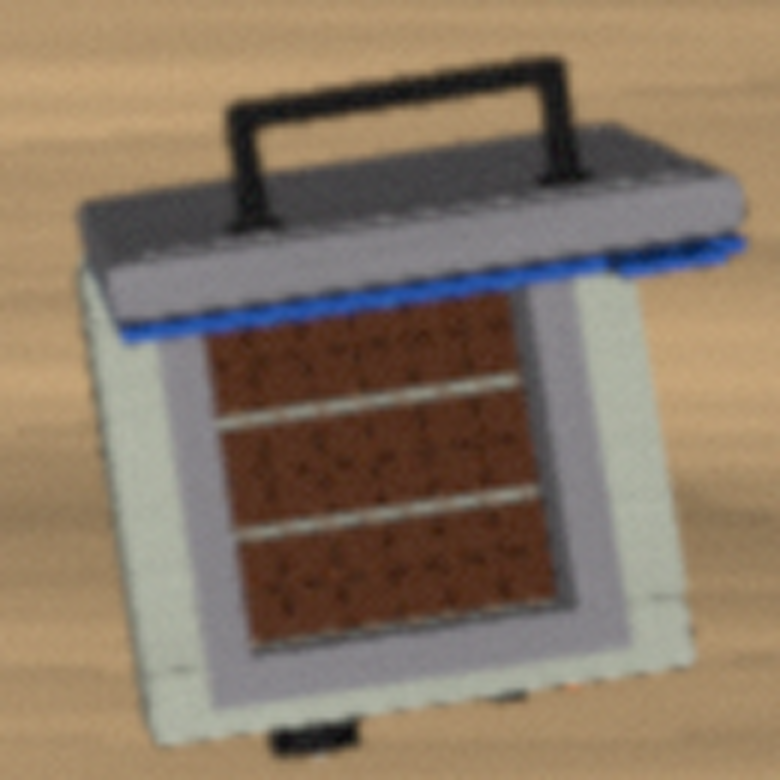

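View pics/topz.png

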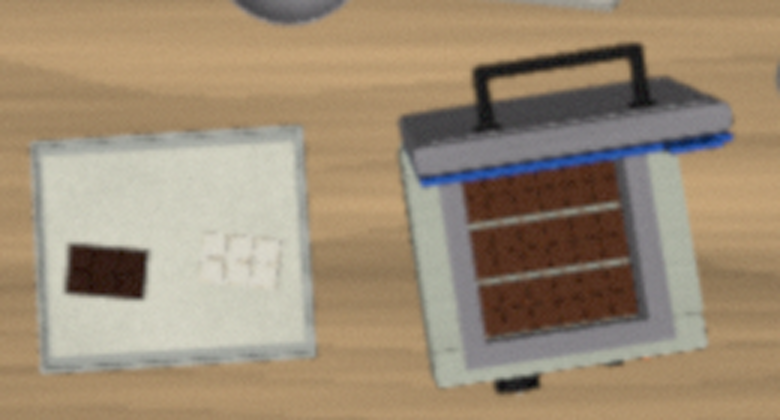

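View pics/scz.png

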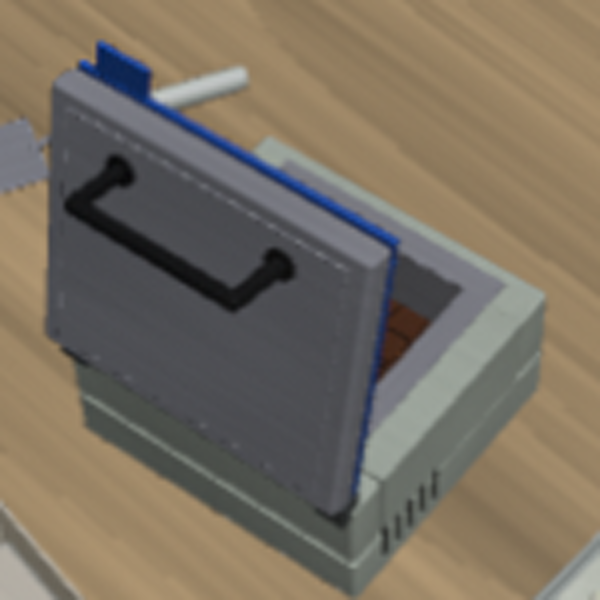

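```bash
cat > fit.py <<'E'
from h import *
from scipy.optimize import least_squares
def M(x,y,yaw): 
    c,s=np.cos(yaw),np.sin(yaw); return lambda p:np.array([x+c*p[0]-s*p[1],y+s*p[0]+c*p[1],p[2]])
def hp(th,yy=0,r=185,h=67): # th tilt of lid
    return [110-r*np.cos(th)+h*np.sin(th), yy, 130+r*np.sin(th)+h*np.cos(th)]
obs=[("top",(351.7,328.7),(-110,120,120)),("top",(440.3,315.8),(-110,-120,120)),("scene",(356.2,178.7),(-110,120,120)),("scene",(286.2,140),(-110,-120,120)),
("top",(391,219.3),'h'),("scene",(258.4,168.5),'h')]
def res(v,full=False):
    m=M(*v[:3]); r=[]
    for n,px,p in obs:
        P=m(hp(v[3]) if p=='h' else p); r.append(proj(n,P)[0]-px)
    return np.concatenate(r)
if __name__=="__main__":
    s=least_squares(res,[473,-168,0.12,1.4]); print(s.x,s.fun.reshape(-1,2).round(1))
    m=M(*s.x[:3]); print('hinge',m((110,0,130)),'pan',m((0,0,71)),'handle',m(hp(s.x[3])))
    for n in("top","scene"):
        P=[m((a,b,120)) for a,b in((-78,73),(-78,-73),(78,-73),(78,73))]; print(n,proj(n,P).round(1).tolist())
        im=cv2.imread(f'pics/{n}0.png')
        im=cv2.resize(im,None,fx=4,fy=4)
        def dl(Ps,c):
            q=((proj(n,Ps)+.5)*4).astype(int); cv2.polylines(im,[q],True,c,1)
        dl(P,(0,255,0)); dl([m((a,b,120)) for a,b in((-110,120),(-110,-120),(110,-120),(110,120))],(0,255,255)); dl([m((a,b,0)) for a,b in((-110,120),(-110,-120),(110,-120),(110,120))],(255,255,0))
        dl([m(hp(s.x[3],-54)),m(hp(s.x[3],54))],(0,0,255))
        dl([m(hp(s.x[3],a,r,h)) for a,r,h in((-120,215,22),(120,215,22),(120,0,22),(-120,0,22))],(255,0,255))
        q=(proj(n,m((0,0,120)))[0]*4).astype(int); cv2.imwrite(f'pics/fit_{n}.png',im[max(0,q[1]-300):q[1]+300,q[0]-350:q[0]+350])
E
python3 fit.py
```

```text
[ 4.75390995e+02 -1.65676428e+02  1.45176787e-01  1.35690881e+00] [[-1.6 -0. ]
 [ 0.3 -1. ]
 [ 0.1 -0.5]
 [-0.3 -1.8]
 [-0.9  0.7]
 [-1.2 -0.3]]
hinge [ 584.23383274 -149.76301872  130.        ] pan [ 475.39099467 -165.67642822   71.        ] handle [ 610.16326548 -145.97199592  325.00587854]
top [[366.0, 313.8], [420.9, 305.4], [411.3, 246.8], [356.8, 255.0]]
scene [[335.1, 177.6], [292.2, 152.8], [256.4, 189.4], [300.0, 216.4]]
```

View pics/fit_top.png

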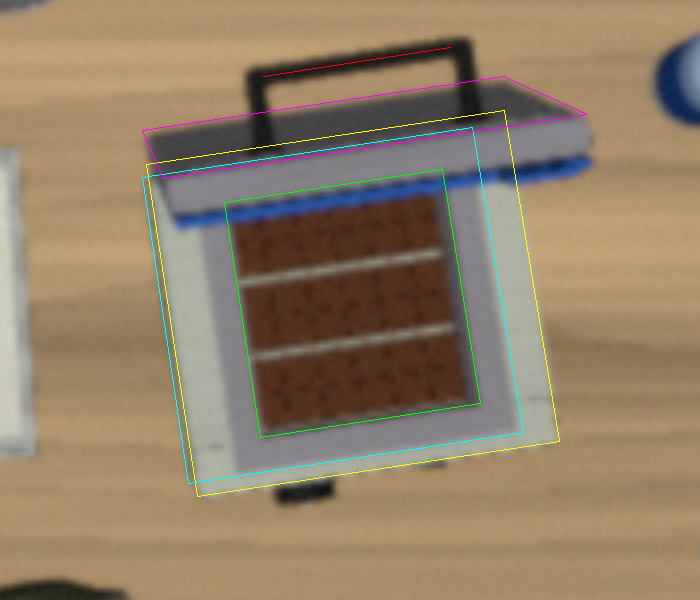

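View pics/fit_scene.png

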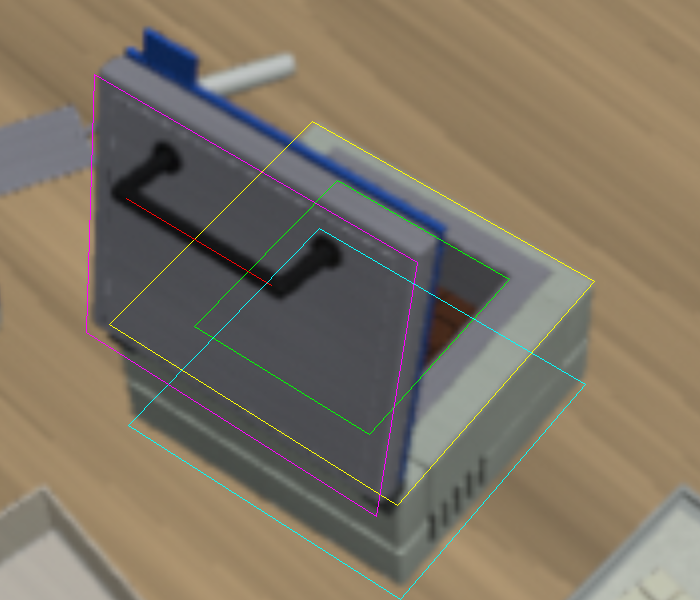

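```bash
cat > fit2.py <<'E'
from h import *
from fit import M,hp
from scipy.optimize import least_squares
s0=[475.39,-165.68,.1452,1.357]; m0=M(*s0[:3])
off={}
for n in("top","scene"):
    q=(proj(n,m0((0,0,120)))[0]*4).astype(int); off[n]=np.array([q[0]-350,max(0,q[1]-300)])
L=lambda a,r,h:('l',a,r,h)
obs=[("scene",(401,583),(110,120,0)),("scene",(594,282),(-110,120,120)),("scene",(315,122),(-110,-120,120)),("scene",(130,395),(110,-120,0)),
("scene",(97,72),L(-120,215,22)),("scene",(415,253),L(120,215,22)),("scene",(383,508),L(120,0,22)),("scene",(92,320),L(-120,0,22)),
("scene",(118,192),L(-57,185,67)),("scene",(280,293),L(57,185,67)),
("top",(197,492),(-110,120,120)),("top",(557,438),(-110,-120,120)),
("top",(257,74),L(57,185,67)),("top",(463,44),L(-57,185,67)),
("top",(160,175),L(120,215,22)),("top",(588,118),L(-120,215,22)),("top",(147,131),L(120,0,22)),
("top",(262,432),(-78,73,71)),("top",(467,400),(-78,-73,71)),("top",(481,404),(-78,-73,120))]
def res(v):
    m=M(*v[:3]); r=[]
    for n,px,p in obs:
        P=m(hp(v[3],*p[1:]) if p[0]=='l' else p); sh=v[4:7] if n=="top" else v[7:10]
        r.append(proj(n,P-sh)[0]-((np.array(px)+off[n]+.5)/4-.5))
    return np.concatenate(r+[v[4:]/2])
if __name__=="__main__":
    s=least_squares(res,s0+[0]*6,loss='soft_l1'); print(s.x.round(3)); 
    for o,r in zip(obs,res(s.x)[:-6].reshape(-1,2).round(1)):print(o,r)
    m=M(*s.x[:3]); print('hinge',m((110,0,130)),'pan',m((0,0,71)),'handle',m(hp(s.x[3])))
E
python3 fit2.py
```

```text
[ 4.73285e+02 -1.66964e+02  1.41000e-01  1.36300e+00 -1.90700e+00
 -4.40000e-01  3.86000e-01  1.90700e+00  4.40000e-01 -1.29000e-01]
('scene', (401, 583), (110, 120, 0)) [0.  2.8]
('scene', (594, 282), (-110, 120, 120)) [ 0.5 -1.2]
('scene', (315, 122), (-110, -120, 120)) [ 0.2 -1.3]
('scene', (130, 395), (110, -120, 0)) [0.3 6. ]
('scene', (97, 72), ('l', -120, 215, 22)) [-0.4 -0.7]
('scene', (415, 253), ('l', 120, 215, 22)) [0.6 1.1]
('scene', (383, 508), ('l', 120, 0, 22)) [-1.4  0.6]
('scene', (92, 320), ('l', -120, 0, 22)) [-0.9  1.6]
('scene', (118, 192), ('l', -57, 185, 67)) [ 1.4 -0.2]
('scene', (280, 293), ('l', 57, 185, 67)) [-1.1 -2.4]
('top', (197, 492), (-110, 120, 120)) [0.1 0.9]
('top', (557, 438), (-110, -120, 120)) [0.6 1. ]
('top', (257, 74), ('l', 57, 185, 67)) [ 0.8 -0. ]
('top', (463, 44), ('l', -57, 185, 67)) [-1.3  0.3]
('top', (160, 175), ('l', 120, 215, 22)) [ 1.3 -0.1]
('top', (588, 118), ('l', -120, 215, 22)) [ 0.2 -1.3]
('top', (147, 131), ('l', 120, 0, 22)) [-0.8 -0.3]
('top', (262, 432), (-78, 73, 71)) [-1.7  0.2]
('top', (467, 400), (-78, -73, 71)) [0.3 0.3]
('top', (481, 404), (-78, -73, 120)) [-0. -0.]
hinge [ 582.1981626 -151.5365543  130.       ] pan [ 473.28534046 -166.9637113    71.        ] handle [ 609.39334893 -147.68444211  324.83219208]
```

Request:
play_rows(
  steps=[
    [[0,0,0],[0,0,-0.138]],
    [[0,0,0],[0,0,-0.138]],
    [[0,0,0],[0,0,-0.138]],
    [[0,0,0],[0,0,-0.138]],
    [[0,0,0],[0,0,-0.138]],
    [[0,0,0],[0,0,-0.138]],
    [[0,0,0],[0,0,-0.138]],
    [[0,0,0],[0,0,-0.138]],
    [[0,0,0],[0,0,-0.138]],
    [[0,0,0],[0,0,-0.138]],
  ],
  grip=0,
)

```text
time_s: 2.2
eef_pos: [208.2, -482.0, 231.3]
ee_rot: [0.0, 0.999, -0.037, 0.0]
force: [0.4, -1.3, -1.4]
grip_width: 0.999
```

```bash
cat >> h.py <<'E'
def rel(target,settle=None):
    s=ctrl.sense(); Rt=q2R(s['ee_rot']); p=s['eef_pos']
    d=Rt.T@(np.array(target)-p)
    print('t',round(s['time_s'],2),'pos',p.round(1),'x-yaw',np.degrees(np.arctan2(Rt[1,0],Rt[0,0])).round(2),'zax',Rt[:,2].round(3),'F',s['force'].round(1),'w',s['grip_width'].__round__(3))
    print('shift tool mm',d.round(1),'norm',(d/750).round(4),'rows@45',np.linalg.norm(d)/45)
E
python3 -c "
from h import *
rel([452,243,200])"
```

```text
t 2.2 pos [ 208.2 -482.   231.3] x-yaw -4.28 zax [ 0. -0. -1.] F [ 0.4 -1.3 -1.4] w 0.999
shift tool mm [ 189.  -741.1   31.3] norm [ 0.252  -0.9882  0.0417] rows@45 17.011391480549023
```

Request:
play_rows(
  steps=[
    [[0.014,-0.055,0.0023],[0,0,0]],
    [[0.014,-0.055,0.0023],[0,0,0]],
    [[0.014,-0.055,0.0023],[0,0,0]],
    [[0.014,-0.055,0.0023],[0,0,0]],
    [[0.014,-0.055,0.0023],[0,0,0]],
    [[0.014,-0.055,0.0023],[0,0,0]],
    [[0.014,-0.055,0.0023],[0,0,0]],
    [[0.014,-0.055,0.0023],[0,0,0]],
    [[0.014,-0.055,0.0023],[0,0,0]],
    [[0.014,-0.055,0.0023],[0,0,0]],
    [[0.014,-0.055,0.0023],[0,0,0]],
    [[0.014,-0.055,0.0023],[0,0,0]],
    [[0.014,-0.055,0.0023],[0,0,0]],
    [[0.014,-0.055,0.0023],[0,0,0]],
    [[0.014,-0.055,0.0023],[0,0,0]],
    [[0.014,-0.055,0.0023],[0,0,0]],
    [[0.014,-0.055,0.0023],[0,0,0]],
    [[0.014,-0.055,0.0023],[0,0,0]],
  ],
)

```text
time_s: 4.0
eef_pos: [455.6, 245.2, 200.2]
ee_rot: [-0.0, 0.999, -0.039, 0.0]
force: [0.1, -1.0, 0.4]
grip_width: 0.999
```

```bash
python3 -c "
from h import *
rel([452,243,8])
im=cams.capture('scene'); save('sc1.png',im,300,180,500,340,4)
im=cams.capture('top'); save('top1.png',im,180,220,340,340,5)"
```

```text
t 4.0 pos [455.6 245.2 200.2] x-yaw -4.51 zax [ 0.  0. -1.] F [ 0.1 -1.   0.4] w 0.999
shift tool mm [ -3.5   2.5 192.2] norm [-0.0046  0.0033  0.2563] rows@45 4.273035967367141
```

View pics/sc1.png

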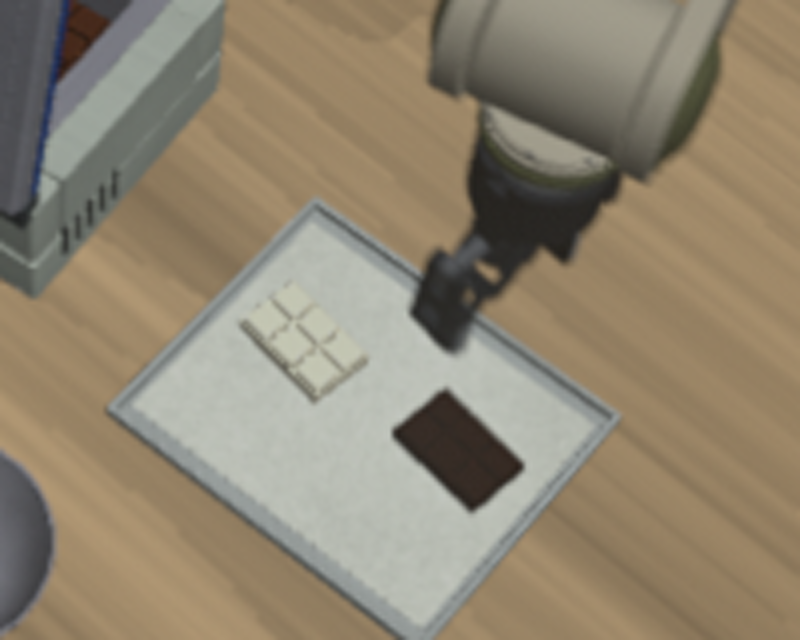

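Request:
play_rows(
  steps=[
    [[-0.0046,0.0033,0.04],[0,0,0]],
    [[0,0,0.05],[0,0,0]],
    [[0,0,0.05],[0,0,0]],
    [[0,0,0.05],[0,0,0]],
    [[0,0,0.04],[0,0,0]],
    [[0,0,0.02],[0,0,0]],
    [[0,0,0.01],[0,0,0]],
    [[0,0,0.003],[0,0,0]],
    [[0,0,0],[0,0,0]],
  ],
)

```text
time_s: 5.0
eef_pos: [452.1, 241.0, 3.6]
ee_rot: [-0.0, 0.999, -0.04, 0.0]
force: [-0.6, -0.5, 0.7]
grip_width: 0.998
```

Request:
play_rows(
  steps=[
    [[0,0,0],[0,0,0]],
    [[0,0,0],[0,0,0]],
    [[0,0,0],[0,0,0]],
    [[0,0,0],[0,0,0]],
    [[0,0,0],[0,0,0]],
    [[0,0,0],[0,0,0]],
    [[0,0,0],[0,0,0]],
    [[0,0,0],[0,0,0]],
  ],
  grip=1,
  squeeze=25,
)

```text
time_s: 5.8
eef_pos: [452.0, 241.2, 3.6]
ee_rot: [-0.0, 0.999, -0.04, 0.0]
force: [-1.6, -0.9, 6.2]
grip_width: 0.555
```

```bash
python3 -c "
from h import *
rel([452,243,3])
im=cams.capture('scene'); save('sc2.png',im,340,200,480,340,5)"
```

```text
t 5.8 pos [452.  241.2   3.6] x-yaw -4.53 zax [ 0.001  0.    -1.   ] F [-1.6 -0.9  6.2] w 0.555
shift tool mm [-0.1 -1.8  0.6] norm [-0.0002 -0.0024  0.0009] rows@45 0.04286024859301137
```

View pics/sc2.png

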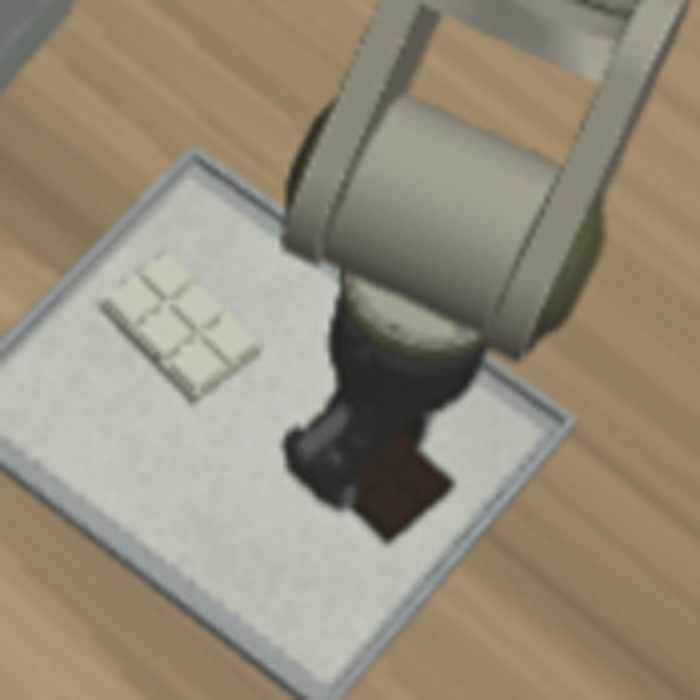

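Request:
play_rows(
  steps=[
    [[0,0,-0.01],[0,0,0]],
    [[0,0,-0.03],[0,0,0]],
    [[0,0,-0.05],[0,0,0]],
    [[0,0,-0.06],[0,0,0]],
    [[0,0,-0.06],[0,0,0]],
    [[0,0,-0.05],[0,0,-0.07]],
    [[0,0,-0.02],[0,0,-0.07]],
    [[0,0,0],[0,0,-0.07]],
    [[0,0,0],[0,0,-0.07]],
  ],
)

```text
time_s: 6.75
eef_pos: [451.6, 241.1, 213.9]
ee_rot: [-0.0, 0.997, 0.071, 0.001]
force: [0.2, -0.3, -1.8]
grip_width: 0.553
```

```bash
python3 -c "
from h import *
rel([454,-169.5,210])
im=cams.capture('scene'); save('sc3.png',im,300,100,480,300,4)"
```

```text
t 6.75 pos [451.6 241.1 213.9] x-yaw 8.2 zax [ 0.001  0.    -1.   ] F [ 0.2 -0.3 -1.8] w 0.553
shift tool mm [-56.2 406.7   3.8] norm [-0.0749  0.5423  0.005 ] rows@45 9.124448353745125
```

View pics/sc3.png

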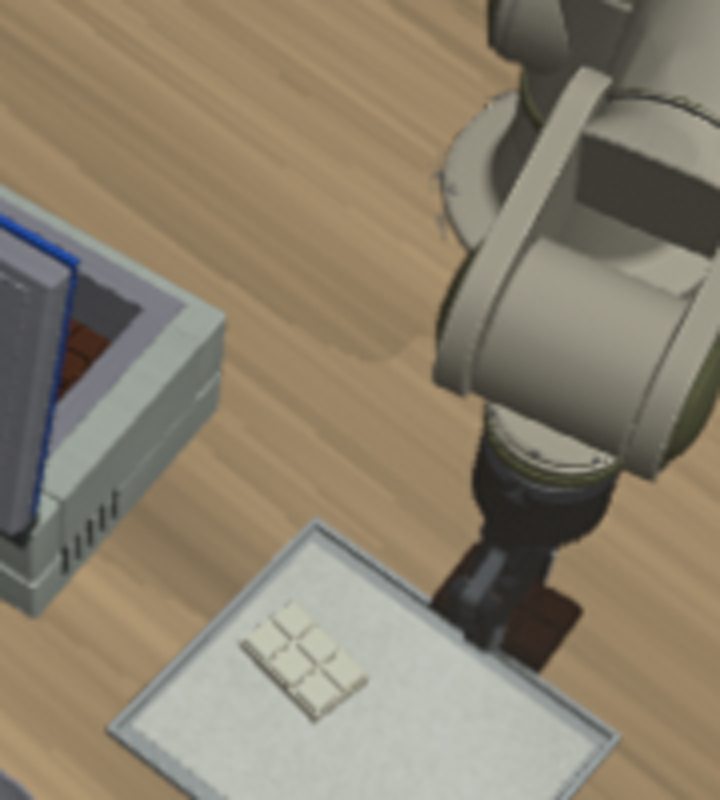

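The tablet is held level between the fingers near (510,610) and the tray is otherwise undisturbed.

Request:
play_rows(
  steps=[
    [[-0.013,0.03,0],[0,0,0]],
    [[-0.0125,0.045,0],[0,0,0]],
    [[-0.0125,0.046,0],[0,0,0]],
    [[-0.0125,0.05,0],[0,0,0]],
    [[-0.0122,0.05,0],[0,0,0]],
    [[-0.0122,0.05,0],[0,0,0]],
    [[0,0.05,0],[0,0,0]],
    [[0,0.05,0],[0,0,0]],
    [[0,0.05,0],[0,0,0]],
    [[0,0.05,0],[0,0,0]],
    [[0,0.04,0],[0,0,0]],
    [[0,0.03,0],[0,0,0]],
    [[0,0,0],[0,0,0]],
  ],
)

```text
time_s: 8.1
eef_pos: [452.9, -170.7, 212.9]
ee_rot: [0.0, 0.998, 0.068, -0.0]
force: [0.3, 0.1, 0.1]
grip_width: 0.552
```

```bash
python3 -c "
from h import *
rel([454,-169.5,75])
im=cams.capture('scene'); save('sc4.png',im,220,60,400,260,4)
im=cams.capture('top'); save('top4.png',im,325,205,455,335,6)"
```

```text
t 8.1 pos [ 452.9 -170.7  212.9] x-yaw 7.85 zax [-0. -0. -1.] F [0.3 0.1 0.1] w 0.552
shift tool mm [  1.3  -1.  137.9] norm [ 0.0017 -0.0014  0.1838] rows@45 3.0641442386042708
```

View pics/sc4.png

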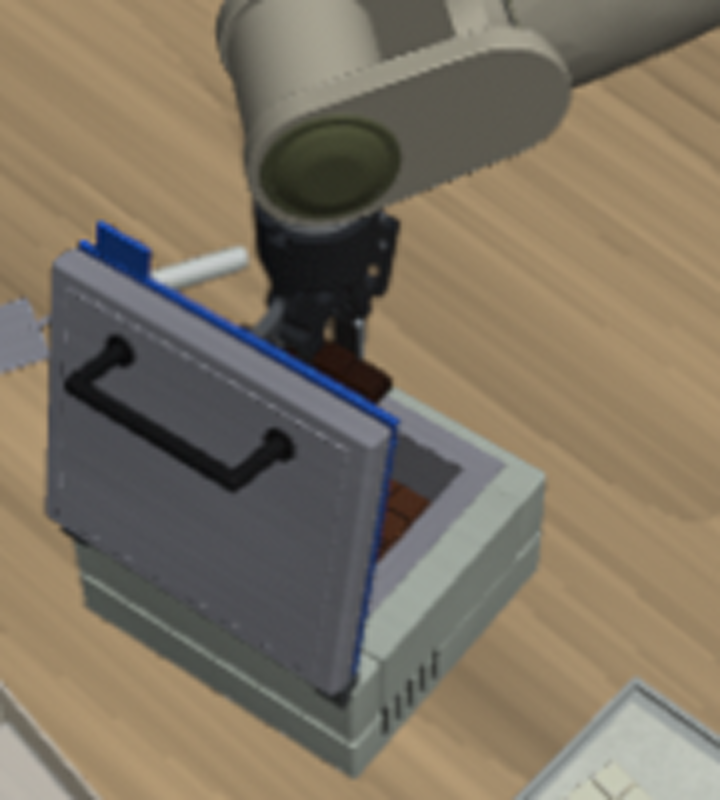

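View pics/top4.png

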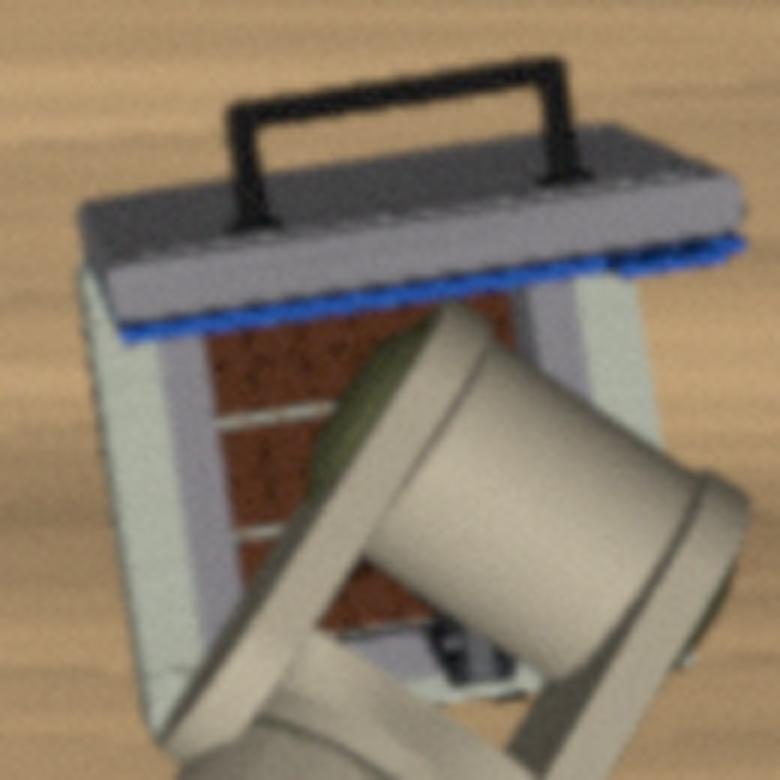

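```bash
python3 -c "
from h import *
for z in (380,430,480): print(z,back('top',[(399,256),(449,288)],z).round(0))
print(back('top',[(395,253)],342).round(0))
print(ctrl.sense()['joints'])
"
```

```text
380 [[ 525. -157.  380.]
 [ 455. -264.  380.]]
430 [[ 522. -150.  430.]
 [ 456. -253.  430.]]
480 [[ 520. -143.  480.]
 [ 456. -241.  480.]]
[[ 534. -154.  342.]]
[-5.99231708e-01  2.36601400e-01  1.64785772e+00  2.14841756e-04
  1.25782169e+00 -7.38762194e-01]
```

Request:
play_rows(
  steps=[
    [[-0.0066,-0.0015,0.01],[0,0,0]],
    [[0,0,0.03],[0,0,0]],
    [[0,0,0.035],[0,0,0]],
    [[0,0,0.035],[0,0,0]],
    [[0,0,0.035],[0,0,0]],
    [[0,0,0.02],[0,0,0]],
    [[0,0,0.01],[0,0,0]],
    [[0,0,0],[0,0,0]],
  ],
)

```text
time_s: 9.0
eef_pos: [447.4, -167.3, 81.2]
ee_rot: [-0.0, 0.998, 0.071, -0.001]
force: [0.6, -0.5, -1.0]
grip_width: 0.552
```

```bash
python3 -c "
from h import *
rel([448,-170,72.5])
im=cams.capture('scene'); save('sc5.png',im,220,80,370,250,4)
im=cams.capture('top'); save('top5.png',im,325,205,455,335,6)"
```

```text
t 9.0 pos [ 447.4 -167.3   81.2] x-yaw 8.1 zax [-0.001  0.001 -1.   ] F [ 0.6 -0.5 -1. ] w 0.552
shift tool mm [0.2 2.7 8.7] norm [0.0002 0.0037 0.0116] rows@45 0.20293082798117945
```

View pics/top5.png

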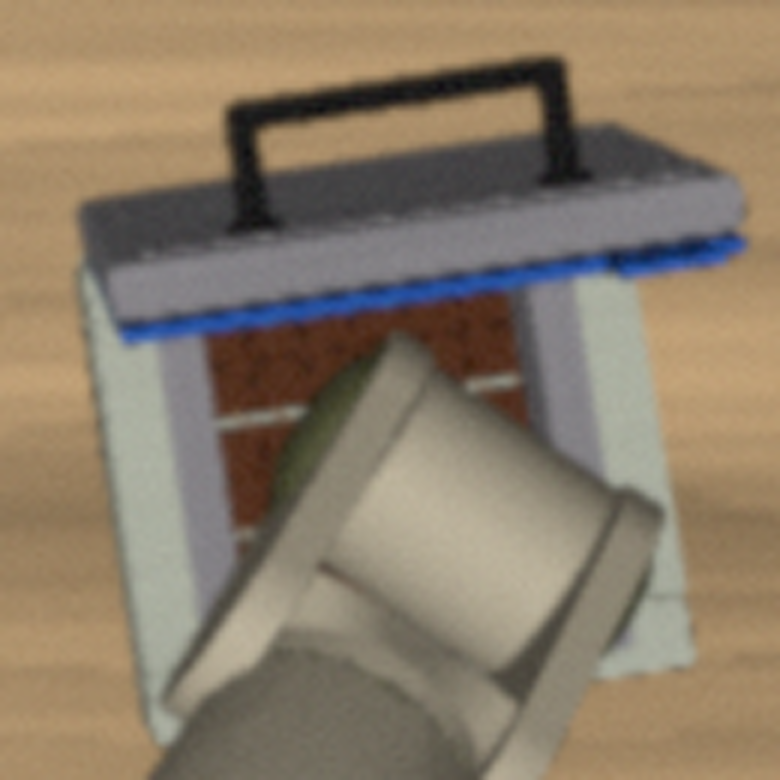

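Request:
play_rows(
  steps=[
    [[0,0.002,0.004],[0,0,0]],
    [[0,0.001,0.003],[0,0,0]],
    [[0,0,0.002],[0,0,0]],
    [[0,0,0.001],[0,0,0]],
    [[0,0,0],[0,0,0]],
    [[0,0,0],[0,0,0]],
  ],
)

```text
time_s: 9.7
eef_pos: [448.3, -170.4, 74.3]
ee_rot: [0.0, 0.998, 0.07, 0.0]
force: [-0.3, -0.3, -1.2]
grip_width: 0.556
```

Request:
play_rows(
  steps=[
    [[0,0,0.001],[0,0,0]],
    [[0,0,0.001],[0,0,0]],
    [[0,0,0],[0,0,0]],
  ],
)

```text
time_s: 10.0
eef_pos: [448.2, -170.3, 72.6]
ee_rot: [-0.0, 0.998, 0.07, -0.0]
force: [-0.4, -0.3, -0.1]
grip_width: 0.555
```

Request:
play_rows(
  steps=[
    [[0,0,0.001],[0,0,0]],
    [[0,0,0.001],[0,0,0]],
    [[0,0,0],[0,0,0]],
  ],
)

```text
time_s: 10.3
eef_pos: [448.3, -170.4, 71.7]
ee_rot: [0.0, 0.998, 0.07, 0.0]
force: [-2.9, 0.7, 4.5]
grip_width: 0.554
```

Request:
play_rows(
  steps=[
    [[0,0,0],[0,0,0]],
    [[0,0,0],[0,0,0]],
    [[0,0,0],[0,0,0]],
    [[0,0,-0.002],[0,0,0]],
    [[0,0,-0.01],[0,0,0]],
    [[0,0,-0.02],[0,0,0]],
    [[0,0,-0.04],[0,0,0]],
    [[0,0,-0.05],[0,0,0]],
    [[0,0,-0.05],[0,0,0]],
    [[0,0,-0.05],[0,0,0]],
  ],
  grip=0.34,
)

```text
time_s: 11.3
eef_pos: [447.7, -170.1, 239.7]
ee_rot: [-0.0, 0.998, 0.07, -0.0]
force: [-0.4, -0.3, 0.6]
grip_width: 0.659
```

```bash
python3 -c "
from h import *
rel([608,-148,420])
im=cams.capture('scene'); save('sc6.png',im,220,80,370,250,4)
im=cams.capture('top'); save('top6.png',im,325,205,455,335,6)"
```

```text
t 11.3 pos [ 447.7 -170.1  239.7] x-yaw 8.06 zax [-0.  0. -1.] F [-0.4 -0.3  0.6] w 0.659
shift tool mm [ 161.7    0.6 -180.4] norm [ 0.2157  0.0008 -0.2405] rows@45 5.384340776386898
```

View pics/top6.png

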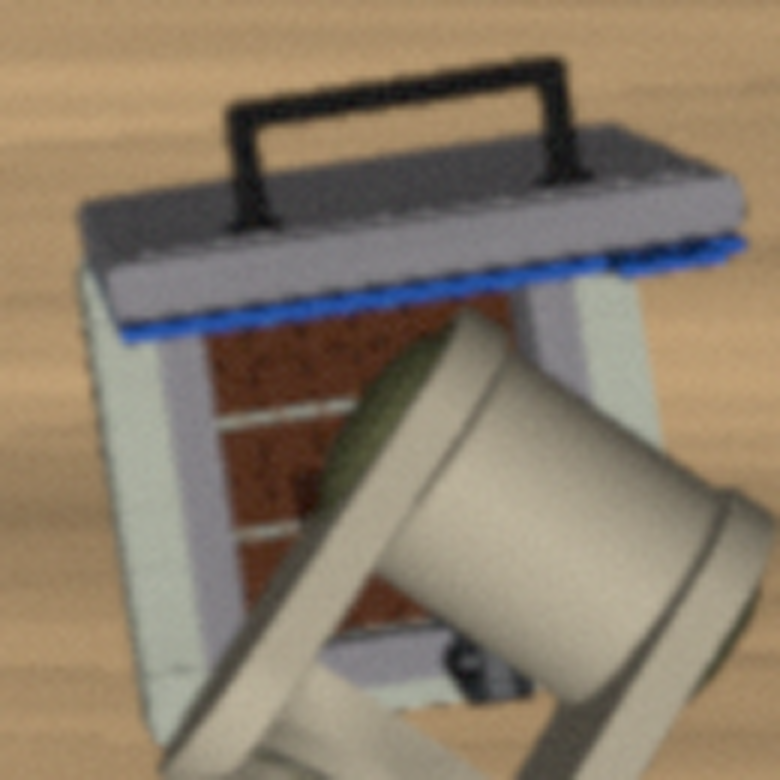

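View pics/sc6.png

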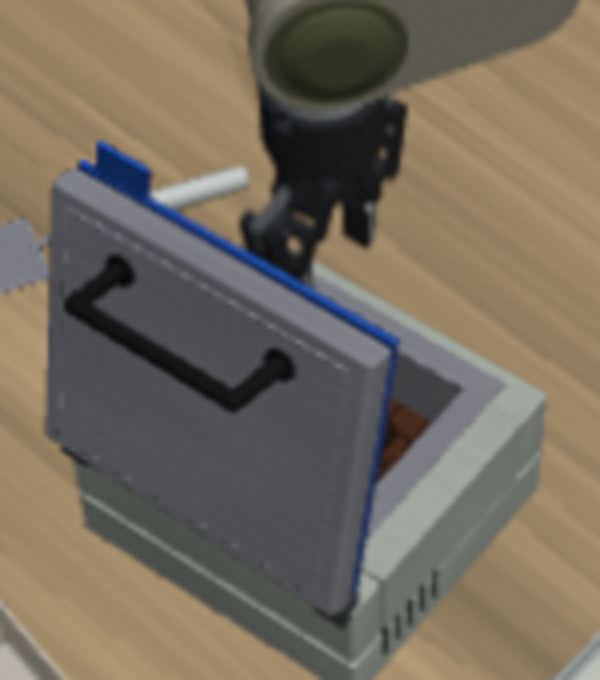

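Request:
play_rows(
  steps=[
    [[-0.01,0,-0.04],[0,0,0]],
    [[0,0,-0.06],[0,0,0]],
    [[0,0,-0.06],[0,0,0]],
    [[0,0,-0.06],[0,0,0]],
    [[0,0,-0.06],[0,0,0]],
    [[0.01,0,-0.02],[0,0,0]],
    [[0.03,0,0],[0,0,0]],
    [[0.05,0,0],[0,0,0]],
    [[0.05,0,0],[0,0,0]],
    [[0.05,0,0],[0,0,0]],
    [[0.03,0,0],[0,0,0]],
    [[0.006,0,0],[0,0,0]],
    [[0,0,0],[0,0,0]],
  ],
  grip=0.57,
)

```text
time_s: 12.7
eef_pos: [608.9, -147.8, 461.6]
ee_rot: [-0.0, 0.998, 0.07, -0.001]
force: [0.1, 0.0, 0.4]
grip_width: 0.43
```

```bash
python3 -c "
from h import *
rel([610.5,-147,307])
im=cams.capture('scene'); save('sc7.png',im,200,20,370,220,4)
im=cams.capture('top'); save('top7.png',im,325,205,455,335,6)"
```

```text
t 12.7 pos [ 608.9 -147.8  461.6] x-yaw 8.08 zax [-0.002  0.001 -1.   ] F [0.1 0.  0.4] w 0.43
shift tool mm [  2.   -0.4 154.6] norm [ 0.0027 -0.0006  0.2062] rows@45 3.4365189847470377
```

View pics/top7.png

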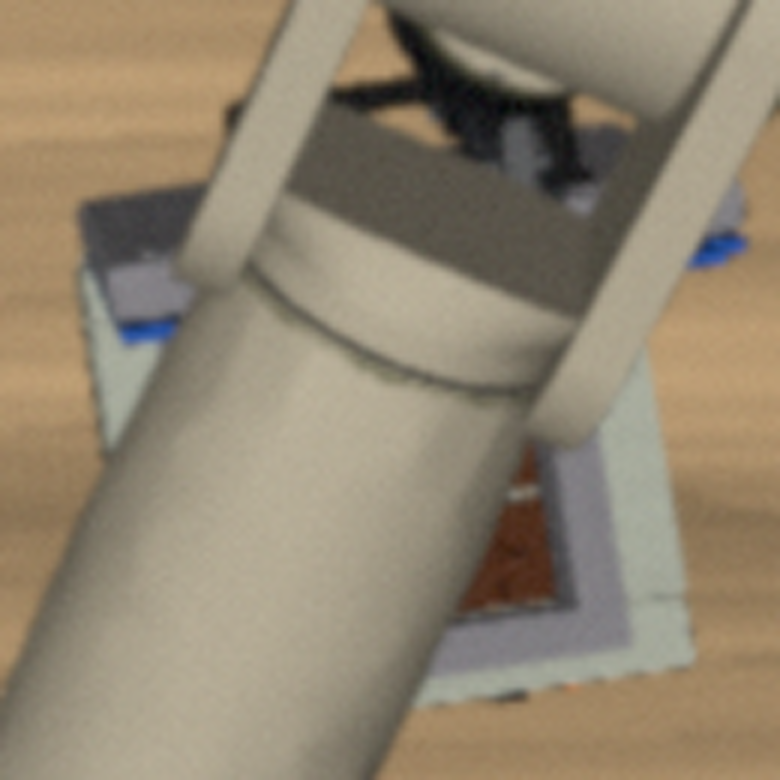

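View pics/sc7.png

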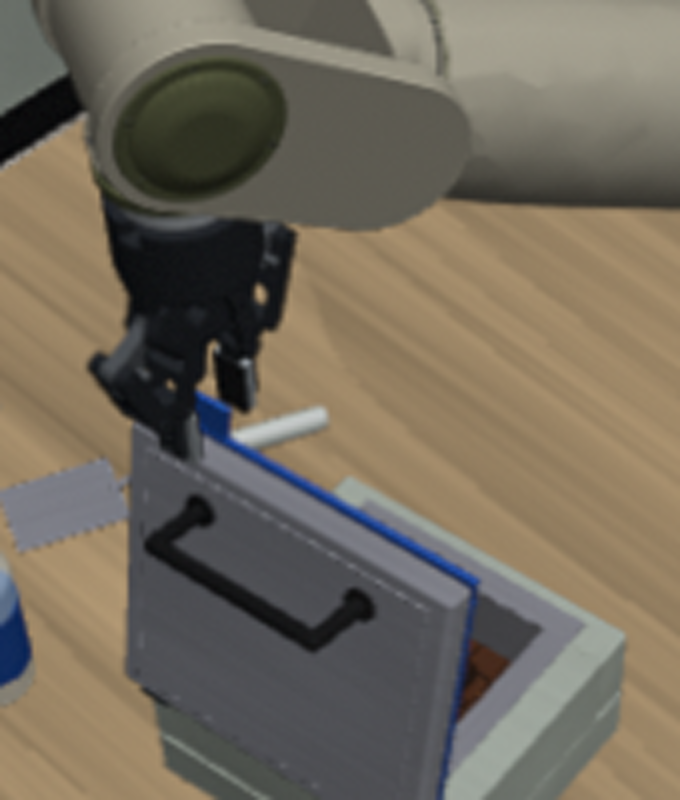

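```bash
python3 -c "
from h import *
for z in (360,380,400,420,440,460,480): print(z,back('scene',[(302.5,92.5)],z).round(0),back('top',[(385,274)],z).round(0), 'bottom edge', back('scene',[(302,107)],z).round(0))
print(ctrl.sense()['joints'])
"
```

```text
360 [[ 391. -220.  360.]] [[ 487. -129.  360.]] bottom edge [[ 426. -186.  360.]]
380 [[ 405. -205.  380.]] [[ 486. -126.  380.]] bottom edge [[ 439. -171.  380.]]
400 [[ 419. -190.  400.]] [[ 486. -124.  400.]] bottom edge [[ 452. -157.  400.]]
420 [[ 432. -176.  420.]] [[ 485. -122.  420.]] bottom edge [[ 466. -143.  420.]]
440 [[ 446. -161.  440.]] [[ 485. -120.  440.]] bottom edge [[ 479. -129.  440.]]
460 [[ 460. -146.  460.]] [[ 485. -117.  460.]] bottom edge [[ 492. -115.  460.]]
480 [[ 474. -131.  480.]] [[ 484. -115.  480.]] bottom edge [[ 505. -101.  480.]]
[-4.25565642e-01  5.94868328e-01  4.83041830e-01 -1.89846664e-04
  2.06335456e+00 -5.65858081e-01]
```

Request:
play_rows(
  steps=[
    [[0.0027,0,0.02],[0,0,0]],
    [[0,0,0.04],[0,0,0]],
    [[0,0,0.04],[0,0,0]],
    [[0,0,0.03],[0,0,0]],
    [[0,0,0.01],[0,0,0]],
    [[0,0,0],[0,0,0]],
  ],
)

```text
time_s: 13.4
eef_pos: [609.9, -147.5, 358.2]
ee_rot: [-0.0, 0.998, 0.07, -0.0]
force: [-0.6, 0.0, 0.6]
grip_width: 0.434
```

```bash
python3 -c "
from h import *
rel([610.5,-147,307])
im=cams.capture('scene'); save('sc8.png',im,210,100,310,220,6)
im=cams.capture('top'); save('top8.png',im,325,185,455,315,6)"
```

```text
t 13.4 pos [ 609.9 -147.5  358.2] x-yaw 8.04 zax [-0.  0. -1.] F [-0.6  0.   0.6] w 0.434
shift tool mm [ 0.7 -0.4 51.2] norm [ 0.0009 -0.0005  0.0683] rows@45 1.138656947909216
```

View pics/sc8.png

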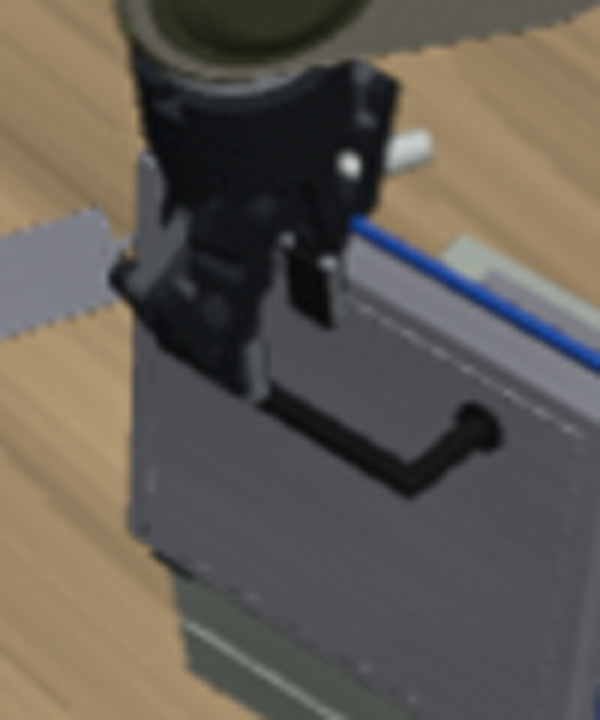

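View pics/top8.png

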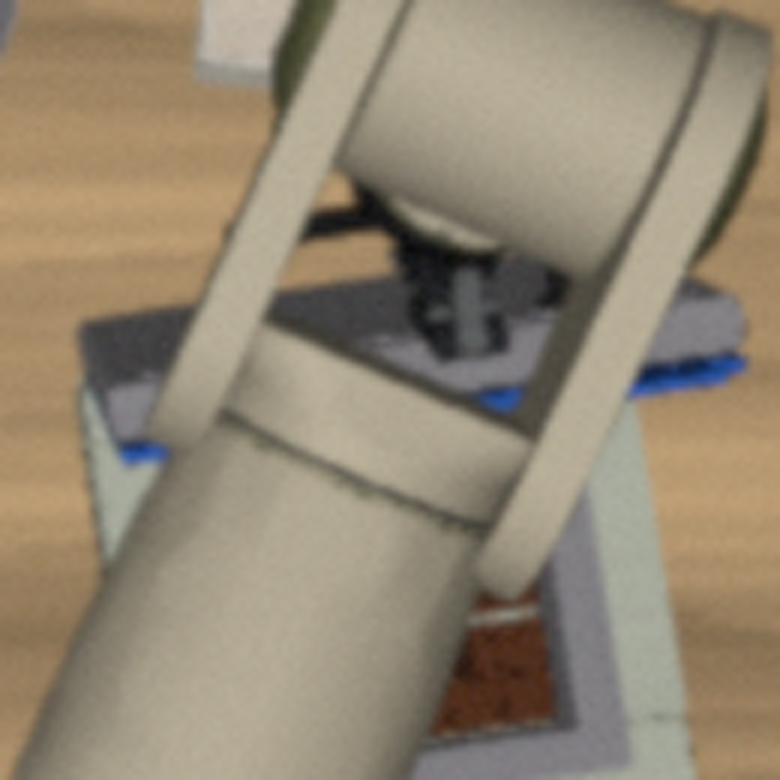

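```bash
python3 -c "
from h import *
print(back('scene',[(265,153.5),(253.5,166)],356).round(0))
print(back('scene',[(258.4,168.5)],325).round(0))
"
```

```text
[[ 584. -145.  356.]
 [ 626. -137.  356.]]
[[ 609. -143.  325.]]
```

Request:
play_rows(
  steps=[
    [[0.001,0,0.01],[0,0,0]],
    [[0,0,0.02],[0,0,0]],
    [[0,0,0.02],[0,0,0]],
    [[0,0,0.015],[0,0,0]],
    [[0,0,0.003],[0,0,0]],
    [[0,0,0],[0,0,0]],
  ],
)

```text
time_s: 14.1
eef_pos: [611.5, -147.3, 306.9]
ee_rot: [0.0, 0.998, 0.07, 0.0]
force: [-0.2, 0.9, 0.2]
grip_width: 0.432
```

Request:
play_rows(
  steps=[
    [[0,0,0],[0,0,0]],
    [[0,0,0],[0,0,0]],
    [[0,0,0],[0,0,0]],
    [[0,0,0],[0,0,0]],
    [[0,0,0],[0,0,0]],
    [[0,0,0],[0,0,0]],
  ],
  grip=1,
  squeeze=30,
)

```text
time_s: 14.7
eef_pos: [611.6, -147.3, 307.6]
ee_rot: [0.0, 0.998, 0.07, 0.001]
force: [0.5, 0.1, 6.0]
grip_width: 0.124
```

```bash
python3 -c "
from h import *
rel([610.5,-147,307])
im=cams.capture('scene'); save('sc9.png',im,210,100,310,220,6)"
```

```text
t 14.7 pos [ 611.6 -147.3  307.6] x-yaw 8.07 zax [ 0.001 -0.001 -1.   ] F [0.5 0.1 6. ] w 0.124
shift tool mm [-1.  -0.5  0.6] norm [-0.0013 -0.0006  0.0007] rows@45 0.02742981427614605
```

View pics/sc9.png

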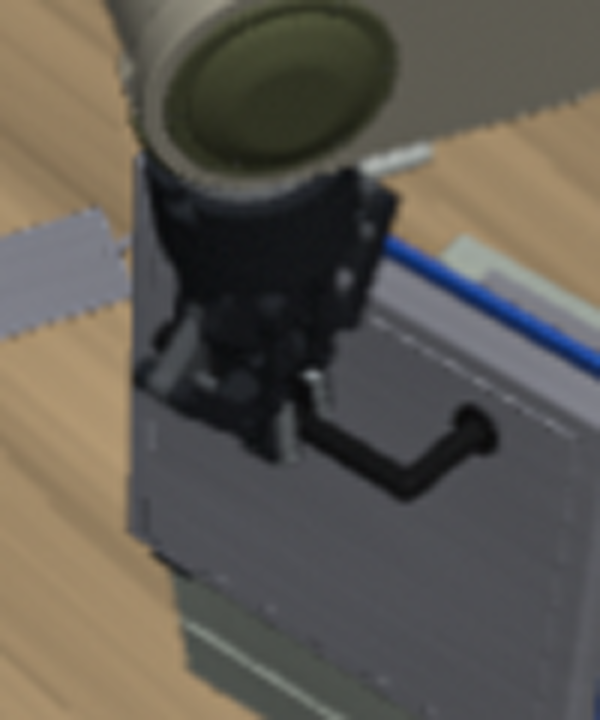

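```bash
cat > arc.py <<'E'
import sys,numpy as np
a,b,n=float(sys.argv[1]),float(sys.argv[2]),int(sys.argv[3])
ph=np.linspace(a,b,n+1); x=-197*np.cos(ph); z=197*np.sin(ph)
ax=ay=0
out=[]
for i in range(1,n+1):
    dx=round((x[i]-x[0])/750-ax,4); dz=round(-(z[i]-z[0])/750-ay,4); ax+=dx; ay+=dz
    out.append([[dx,0,dz],[0,0,0]])
print(out)
E
python3 arc.py 1.717 1.477 8
```

```text
[[[np.float64(-0.0078), 0, np.float64(-0.001)], [0, 0, 0]], [[np.float64(-0.0079), 0, np.float64(-0.0008)], [0, 0, 0]], [[np.float64(-0.0078), 0, np.float64(-0.0006)], [0, 0, 0]], [[np.float64(-0.0079), 0, np.float64(-0.0003)], [0, 0, 0]], [[np.float64(-0.0079), 0, np.float64(-0.0001)], [0, 0, 0]], [[np.float64(-0.0078), 0, np.float64(0.0001)], [0, 0, 0]], [[np.float64(-0.0079), 0, np.float64(0.0004)], [0, 0, 0]], [[np.float64(-0.0079), 0, np.float64(0.0007)], [0, 0, 0]]]
```

Request:
play_rows(
  steps=[
    [[-0.004,0,-0.0005],[0,0,0]],
    [[-0.004,0,-0.0005],[0,0,0]],
    [[-0.008,0,-0.0008],[0,0,0]],
    [[-0.008,0,-0.0006],[0,0,0]],
    [[-0.008,0,-0.0003],[0,0,0]],
    [[-0.008,0,-0.0001],[0,0,0]],
    [[-0.008,0,0.0001],[0,0,0]],
    [[-0.008,0,0.0004],[0,0,0]],
    [[-0.008,0,0.0007],[0,0,0]],
  ],
)

```text
time_s: 15.65
eef_pos: [563.5, -154.2, 307.9]
ee_rot: [0.0, 0.998, 0.07, 0.0]
force: [3.0, -2.2, 5.3]
grip_width: 0.127
```

```bash
cat >> h.py <<'E'
def st(hx=583.,hy=-150.5,yaw=.1412):
    s=ctrl.sense(); p=s['eef_pos']; c,sn=np.cos(yaw),np.sin(yaw)
    u=(p[0]-hx)*c+(p[1]-hy)*sn; v=-(p[0]-hx)*sn+(p[1]-hy)*c; z=p[2]+19-130
    F=s['force']; Fu=F[0]*c+F[1]*sn; ph=np.arctan2(z,-u)
    print('t',round(s['time_s'],2),'u,v,z',np.round([u,v,z],1),'r',np.hypot(u,z).round(1),'phi',ph.round(3),'theta',(ph-.3475).round(3),'F u,z',Fu.round(1),F[2].round(1),'radial',(-Fu*np.cos(ph)+F[2]*np.sin(ph)).round(1),'tang(open+)',(Fu*np.sin(ph)+F[2]*np.cos(ph)).round(1),'Fy',(-F[0]*sn+F[1]*c).round(1),'T',s['wrist_torque'].round(2),'w',round(s['grip_width'],3))
E
python3 -c "
from h import *
st()"; python3 arc.py 1.477 1.117 12 | sed 's/np.float64//g'
```

```text
t 15.65 u,v,z [-19.8  -0.9 196.9] r 197.9 phi 1.47 theta 1.123 F u,z 2.6 5.3 radial 5.0 tang(open+) 3.2 Fy -2.6 T [-0.33 -0.72  0.04] w 0.127
[[[(-0.0078), 0, (0.0009)], [0, 0, 0]], [[(-0.0078), 0, (0.001)], [0, 0, 0]], [[(-0.0078), 0, (0.0014)], [0, 0, 0]], [[(-0.0077), 0, (0.0015)], [0, 0, 0]], [[(-0.0077), 0, (0.0018)], [0, 0, 0]], [[(-0.0076), 0, (0.002)], [0, 0, 0]], [[(-0.0076), 0, (0.0023)], [0, 0, 0]], [[(-0.0075), 0, (0.0024)], [0, 0, 0]], [[(-0.0074), 0, (0.0027)], [0, 0, 0]], [[(-0.0073), 0, (0.003)], [0, 0, 0]], [[(-0.0072), 0, (0.0031)], [0, 0, 0]], [[(-0.0071), 0, (0.0033)], [0, 0, 0]]]
```

Request:
play_rows(
  steps=[
    [[-0.0078,0,0.0009],[0,0,0]],
    [[-0.0078,0,0.001],[0,0,0]],
    [[-0.0078,0,0.0014],[0,0,0]],
    [[-0.0077,0,0.0015],[0,0,0]],
    [[-0.0077,0,0.0018],[0,0,0]],
    [[-0.0076,0,0.002],[0,0,0]],
    [[-0.0076,0,0.0023],[0,0,0]],
    [[-0.0075,0,0.0024],[0,0,0]],
    [[-0.0074,0,0.0027],[0,0,0]],
    [[-0.0073,0,0.003],[0,0,0]],
    [[-0.0072,0,0.0031],[0,0,0]],
    [[-0.0071,0,0.0033],[0,0,0]],
  ],
)

```text
time_s: 16.85
eef_pos: [496.2, -163.6, 288.7]
ee_rot: [0.0, 0.998, 0.07, -0.0]
force: [3.1, -3.5, 1.6]
grip_width: 0.127
```

```bash
python3 -c "
from h import *
st()
im=cams.capture('top'); save('top10.png',im,325,205,455,335,6)
im=cams.capture('scene'); save('sc10.png',im,200,80,370,250,4)"; python3 arc.py 1.11 0.75 12 | sed 's/np.float64//g'
```

```text
t 16.85 u,v,z [-87.8  -0.7 177.7] r 198.3 phi 1.112 theta 0.764 F u,z 2.6 1.6 radial 0.3 tang(open+) 3.0 Fy -3.9 T [-0.48 -0.73  0.  ] w 0.127
[[[(-0.007), 0, (0.0036)], [0, 0, 0]], [[(-0.0069), 0, (0.0038)], [0, 0, 0]], [[(-0.0068), 0, (0.004)], [0, 0, 0]], [[(-0.0066), 0, (0.0043)], [0, 0, 0]], [[(-0.0065), 0, (0.0044)], [0, 0, 0]], [[(-0.0064), 0, (0.0046)], [0, 0, 0]], [[(-0.0063), 0, (0.0048)], [0, 0, 0]], [[(-0.0061), 0, (0.005)], [0, 0, 0]], [[(-0.0059), 0, (0.0052)], [0, 0, 0]], [[(-0.0058), 0, (0.0053)], [0, 0, 0]], [[(-0.0056), 0, (0.0055)], [0, 0, 0]], [[(-0.0055), 0, (0.0057)], [0, 0, 0]]]
```

View pics/sc10.png

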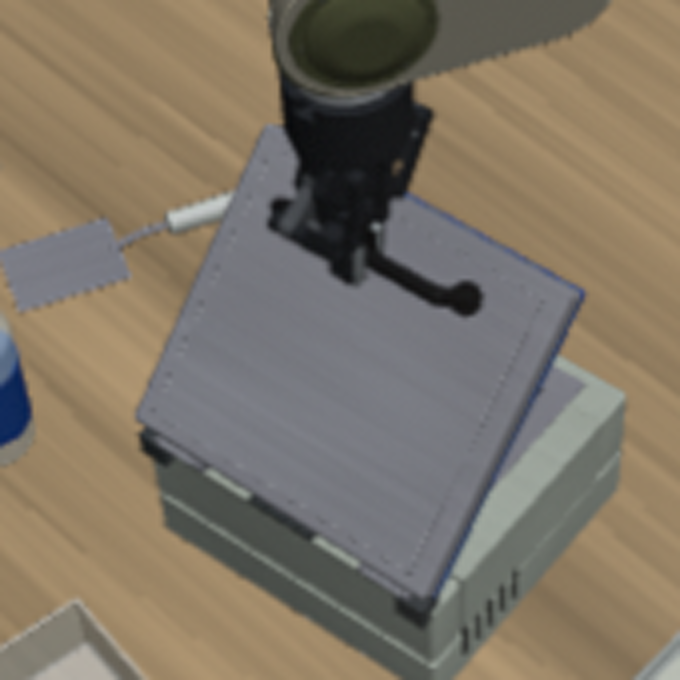

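View pics/top10.png

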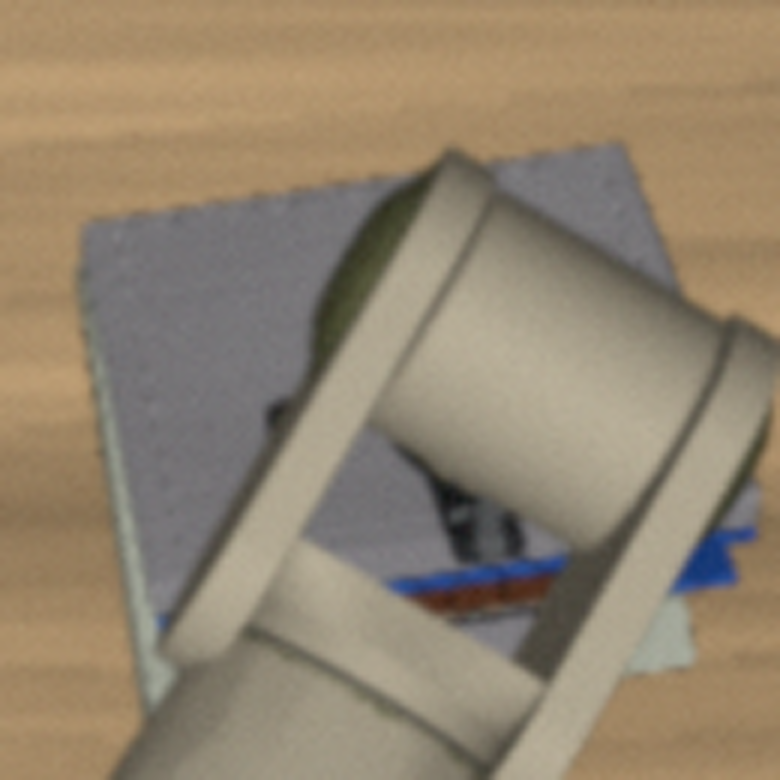

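Both lids are moving down together, at about 44 degrees, with the bar held at about (350,260) in the scene crop. Forces are small, so I continue.

Request:
play_rows(
  steps=[
    [[-0.007,0,0.0036],[0,0,0]],
    [[-0.0069,0,0.0038],[0,0,0]],
    [[-0.0068,0,0.004],[0,0,0]],
    [[-0.0066,0,0.0043],[0,0,0]],
    [[-0.0065,0,0.0044],[0,0,0]],
    [[-0.0064,0,0.0046],[0,0,0]],
    [[-0.0063,0,0.0048],[0,0,0]],
    [[-0.0061,0,0.005],[0,0,0]],
    [[-0.0059,0,0.0052],[0,0,0]],
    [[-0.0058,0,0.0053],[0,0,0]],
    [[-0.0056,0,0.0055],[0,0,0]],
    [[-0.0055,0,0.0057],[0,0,0]],
  ],
)

```text
time_s: 18.15
eef_pos: [440.4, -171.4, 246.3]
ee_rot: [-0.0, 0.998, 0.07, 0.0]
force: [3.2, -1.5, 1.4]
grip_width: 0.126
```

```bash
python3 -c "
from h import *
st()
"; python3 arc.py 0.75 0.45 12 | sed 's/np.float64//g'
```

```text
t 18.15 u,v,z [-144.1   -0.6  135.3] r 197.7 phi 0.754 theta 0.406 F u,z 2.9 1.4 radial -1.2 tang(open+) 3.0 Fy -1.9 T [-0.26 -0.65  0.02] w 0.126
[[[(-0.0044), 0, (0.0049)], [0, 0, 0]], [[(-0.0043), 0, (0.0049)], [0, 0, 0]], [[(-0.0042), 0, (0.0051)], [0, 0, 0]], [[(-0.004), 0, (0.0052)], [0, 0, 0]], [[(-0.0039), 0, (0.0053)], [0, 0, 0]], [[(-0.0038), 0, (0.0053)], [0, 0, 0]], [[(-0.0036), 0, (0.0055)], [0, 0, 0]], [[(-0.0035), 0, (0.0056)], [0, 0, 0]], [[(-0.0034), 0, (0.0056)], [0, 0, 0]], [[(-0.0032), 0, (0.0057)], [0, 0, 0]], [[(-0.0031), 0, (0.0058)], [0, 0, 0]], [[(-0.0029), 0, (0.0059)], [0, 0, 0]]]
```

Request:
play_rows(
  steps=[
    [[-0.0044,0,0.0049],[0,0,0]],
    [[-0.0043,0,0.0049],[0,0,0]],
    [[-0.0042,0,0.0051],[0,0,0]],
    [[-0.004,0,0.0052],[0,0,0]],
    [[-0.0039,0,0.0053],[0,0,0]],
    [[-0.0038,0,0.0053],[0,0,0]],
    [[-0.0036,0,0.0055],[0,0,0]],
    [[-0.0035,0,0.0056],[0,0,0]],
    [[-0.0034,0,0.0056],[0,0,0]],
    [[-0.0032,0,0.0057],[0,0,0]],
    [[-0.0031,0,0.0058],[0,0,0]],
    [[-0.0029,0,0.0059],[0,0,0]],
  ],
)

```text
time_s: 19.35
eef_pos: [407.5, -176.1, 197.8]
ee_rot: [-0.0, 0.998, 0.07, -0.0]
force: [1.2, -0.6, 0.2]
grip_width: 0.126
```

```bash
python3 -c "
from h import *
st()
"; python3 arc.py 0.45 0.35 10 | sed 's/np.float64//g'
```

```text
t 19.35 u,v,z [-177.3   -0.6   86.8] r 197.4 phi 0.455 theta 0.108 F u,z 1.1 0.2 radial -0.9 tang(open+) 0.7 Fy -0.8 T [-0.04 -0.27  0.04] w 0.126
[[[(-0.0011), 0, (0.0024)], [0, 0, 0]], [[(-0.0011), 0, (0.0024)], [0, 0, 0]], [[(-0.0011), 0, (0.0023)], [0, 0, 0]], [[(-0.0011), 0, (0.0024)], [0, 0, 0]], [[(-0.001), 0, (0.0025)], [0, 0, 0]], [[(-0.001), 0, (0.0024)], [0, 0, 0]], [[(-0.001), 0, (0.0024)], [0, 0, 0]], [[(-0.001), 0, (0.0025)], [0, 0, 0]], [[(-0.0009), 0, (0.0024)], [0, 0, 0]], [[(-0.0009), 0, (0.0025)], [0, 0, 0]]]
```

Request:
play_rows(
  steps=[
    [[-0.0011,0,0.0024],[0,0,0]],
    [[-0.0011,0,0.0024],[0,0,0]],
    [[-0.0011,0,0.0024],[0,0,0]],
    [[-0.0011,0,0.0024],[0,0,0]],
    [[-0.001,0,0.0024],[0,0,0]],
    [[-0.001,0,0.0024],[0,0,0]],
    [[-0.001,0,0.0024],[0,0,0]],
  ],
)

```text
time_s: 20.05
eef_pos: [402.3, -176.8, 185.4]
ee_rot: [-0.0, 0.998, 0.07, 0.0]
force: [1.6, 0.4, 0.2]
grip_width: 0.126
```

```bash
python3 -c "
from h import *
st()
im=cams.capture('top'); save('top11.png',im,325,215,455,345,6)
im=cams.capture('scene'); save('sc11.png',im,220,80,370,250,4)"
```

```text
t 20.05 u,v,z [-182.7   -0.6   74.4] r 197.2 phi 0.387 theta 0.039 F u,z 1.7 0.2 radial -1.5 tang(open+) 0.8 Fy 0.2 T [ 0.08 -0.41 -0.02] w 0.126
```

View pics/sc11.png

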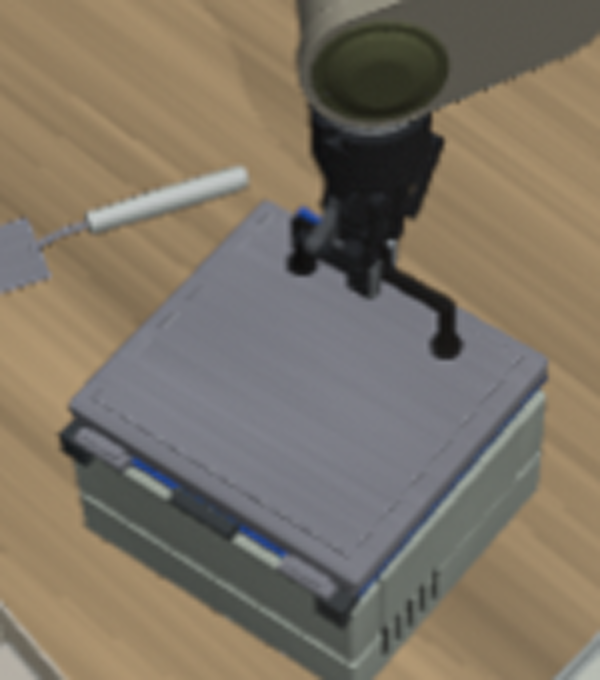

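Nearly shut, both lids together (blue edge directly under the steel along (440,490)). I press gently until force builds.

Request:
play_rows(
  steps=[
    [[-0.0009,0,0.0024],[0,0,0]],
    [[-0.0009,0,0.0024],[0,0,0]],
    [[-0.0009,0,0.0024],[0,0,0]],
    [[-0.0004,0,0.0015],[0,0,0]],
    [[0,0,0],[0,0,0]],
  ],
)

```text
time_s: 20.65
eef_pos: [399.7, -177.2, 178.8]
ee_rot: [-0.0, 0.998, 0.07, -0.0]
force: [-0.9, -0.9, 0.9]
grip_width: 0.128
```

```bash
python3 -c "
from h import *
st()"
```

```text
t 20.65 u,v,z [-185.2   -0.6   67.8] r 197.3 phi 0.351 theta 0.004 F u,z -1.0 0.9 radial 1.2 tang(open+) 0.5 Fy -0.7 T [ 0.03 -0.02 -0.01] w 0.128
```

Request:
play_rows(
  steps=[
    [[0,0,0.001],[0,0,0]],
    [[0,0,0.001],[0,0,0]],
    [[0,0,0.001],[0,0,0]],
    [[0,0,0],[0,0,0]],
    [[0,0,0],[0,0,0]],
  ],
)

```text
time_s: 21.15
eef_pos: [399.0, -177.3, 176.6]
ee_rot: [-0.0, 0.998, 0.07, -0.001]
force: [-8.2, -1.8, 1.8]
grip_width: 0.128
```

```bash
python3 -c "
from h import *
st()"
```

```text
t 21.15 u,v,z [-185.9   -0.6   65.6] r 197.2 phi 0.339 theta -0.008 F u,z -8.4 1.8 radial 8.5 tang(open+) -1.1 Fy -0.7 T [-0.2   1.   -0.02] w 0.128
```

Request:
play_rows(
  steps=[
    [[-0.001,0,0.001],[0,0,0]],
    [[0,0,0.001],[0,0,0]],
    [[0,0,0.001],[0,0,0]],
    [[0,0,0.001],[0,0,0]],
    [[0,0,0],[0,0,0]],
  ],
)

```text
time_s: 21.65
eef_pos: [398.2, -177.4, 173.9]
ee_rot: [0.0, 0.998, 0.07, -0.001]
force: [-10.4, -1.8, 7.7]
grip_width: 0.125
```

```bash
python3 -c "
from h import *
st()
im=cams.capture('top'); save('top12.png',im,325,215,455,345,6)
im=cams.capture('scene'); save('sc12.png',im,220,80,370,250,4)"
```

```text
t 21.65 u,v,z [-186.8   -0.6   62.9] r 197.1 phi 0.325 theta -0.023 F u,z -10.5 7.7 radial 12.4 tang(open+) 3.9 Fy -0.3 T [-0.11  1.54  0.02] w 0.125
```

View pics/sc12.png

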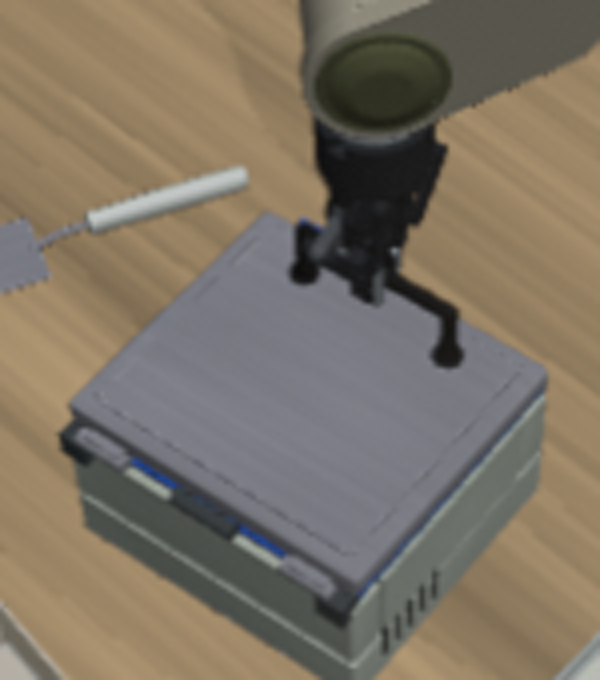

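Request:
play_rows(
  steps=[
    [[-0.001,0,0.001],[0,0,0]],
    [[-0.001,0,0.001],[0,0,0]],
    [[0,0,0.001],[0,0,0]],
    [[0,0,0],[0,0,0]],
    [[0,0,0],[0,0,0]],
  ],
)

```text
time_s: 22.25
eef_pos: [397.6, -177.6, 172.1]
ee_rot: [0.0, 0.998, 0.07, -0.0]
force: [-5.4, 0.5, 8.9]
grip_width: 0.128
```

```bash
python3 -c "
from h import *
st()"
```

```text
t 22.25 u,v,z [-187.4   -0.7   61.1] r 197.1 phi 0.315 theta -0.032 F u,z -5.3 8.9 radial 7.8 tang(open+) 6.8 Fy 1.2 T [0.17 0.74 0.08] w 0.128
```

```bash
python3 -c "
from h import *
from fit import M,hp
im=cams.capture('scene'); save('sc13.png',im,220,80,370,250,4)
a=cv2.imread('pics/sc12.png');b=cv2.imread('pics/sc13.png')
print(np.abs(a.astype(int)-b)[420:600,200:500].mean())
m=M(474,-166.3,.1415)
big=cv2.resize(im[80:250,220:370,::-1],None,fx=4,fy=4,interpolation=cv2.INTER_CUBIC)
for th,c in((0,(0,0,255)),(.03,(0,255,0))):
    P=[m(hp(th,y,r,h)) for y,r,h in((120,0,22),(120,215,22),(-120,215,22),(-120,0,22))]
    q=((proj('scene',P)-[220,80]+.5)*4).astype(int); cv2.polylines(big,[q],True,c,1); print(q.tolist())
cv2.imwrite('pics/sc13m.png',big)"
```

```text
0.7089382716049383
[[349, 589], [546, 369], [260, 207], [58, 406]]
[[349, 589], [546, 364], [259, 201], [57, 406]]
```

View pics/sc13m.png

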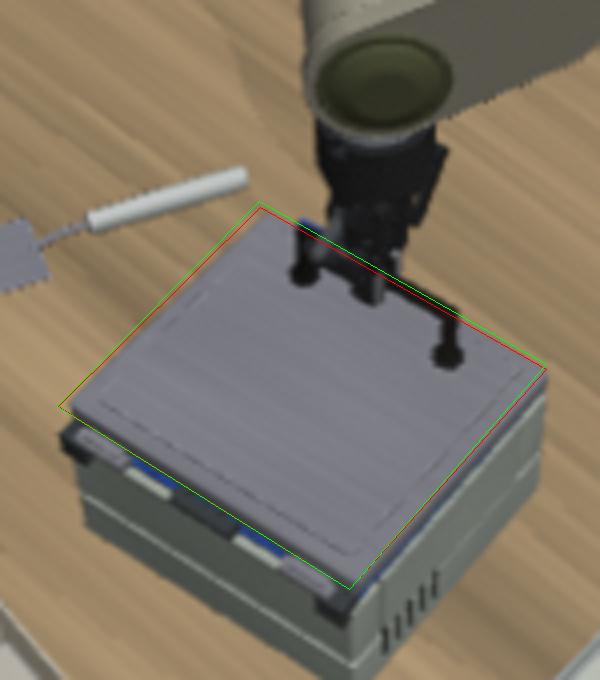

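```bash
python3 arc.py .3475 .7475 12| sed 's/np.float64//g';python3 arc.py .7475 1.1329 12| sed 's/np.float64//g'
```

```text
[[[(0.0031), 0, (-0.0082)], [0, 0, 0]], [[(0.0034), 0, (-0.0081)], [0, 0, 0]], [[(0.0037), 0, (-0.0079)], [0, 0, 0]], [[(0.0039), 0, (-0.0078)], [0, 0, 0]], [[(0.0042), 0, (-0.0077)], [0, 0, 0]], [[(0.0044), 0, (-0.0076)], [0, 0, 0]], [[(0.0047), 0, (-0.0074)], [0, 0, 0]], [[(0.0049), 0, (-0.0072)], [0, 0, 0]], [[(0.0052), 0, (-0.0071)], [0, 0, 0]], [[(0.0054), 0, (-0.0069)], [0, 0, 0]], [[(0.0056), 0, (-0.0067)], [0, 0, 0]], [[(0.0058), 0, (-0.0065)], [0, 0, 0]]]
[[[(0.0058), 0, (-0.0061)], [0, 0, 0]], [[(0.0061), 0, (-0.0059)], [0, 0, 0]], [[(0.0062), 0, (-0.0057)], [0, 0, 0]], [[(0.0064), 0, (-0.0055)], [0, 0, 0]], [[(0.0065), 0, (-0.0053)], [0, 0, 0]], [[(0.0068), 0, (-0.0051)], [0, 0, 0]], [[(0.0069), 0, (-0.0049)], [0, 0, 0]], [[(0.007), 0, (-0.0046)], [0, 0, 0]], [[(0.0072), 0, (-0.0044)], [0, 0, 0]], [[(0.0073), 0, (-0.0042)], [0, 0, 0]], [[(0.0075), 0, (-0.0039)], [0, 0, 0]], [[(0.0076), 0, (-0.0037)], [0, 0, 0]]]
```

Request:
play_rows(
  steps=[
    [[0,0,0],[0,0,0]],
    [[0,0,-0.001],[0,0,0]],
    [[0,0,0],[0,0,0]],
  ],
  squeeze=50,
)

```text
time_s: 22.6
eef_pos: [397.8, -177.5, 172.8]
ee_rot: [0.0, 0.998, 0.07, 0.0]
force: [-3.8, 1.1, 7.0]
grip_width: 0.119
```

Request:
play_rows(
  steps=[
    [[0.001,0,-0.003],[0,0,0]],
    [[0.0021,0,-0.0052],[0,0,0]],
    [[0.0034,0,-0.0081],[0,0,0]],
    [[0.0037,0,-0.0079],[0,0,0]],
    [[0.0039,0,-0.0078],[0,0,0]],
    [[0.0042,0,-0.0077],[0,0,0]],
  ],
)

```text
time_s: 23.2
eef_pos: [409.5, -175.7, 201.6]
ee_rot: [-0.0, 0.998, 0.071, -0.003]
force: [-14.0, -3.6, 1.6]
grip_width: 0.121
```

```bash
python3 -c "
from h import *
st()
im=cams.capture('scene'); save('sc14.png',im,220,80,370,250,4)
im=cams.capture('top'); save('top14.png',im,325,215,455,345,6)"
```

```text
t 23.2 u,v,z [-175.3   -0.5   90.6] r 197.3 phi 0.477 theta 0.13 F u,z -14.4 1.6 radial 13.5 tang(open+) -5.2 Fy -1.6 T [-0.6   2.37  0.03] w 0.121
```

View pics/sc14.png

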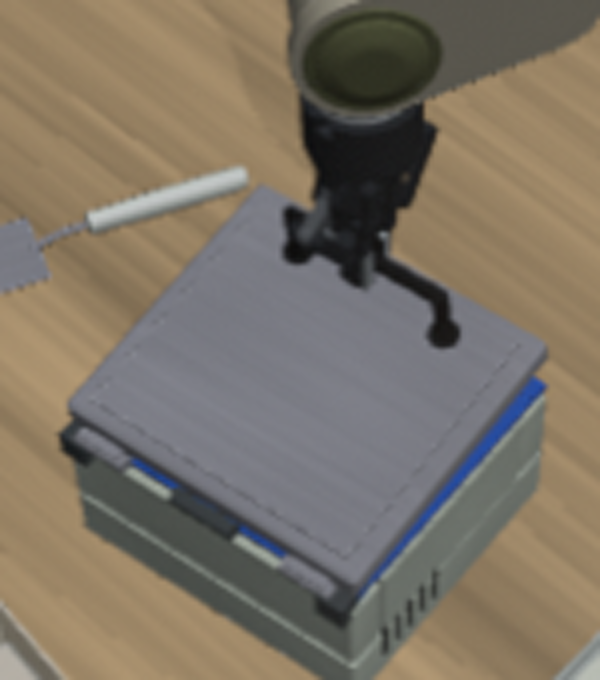

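View pics/top14.png

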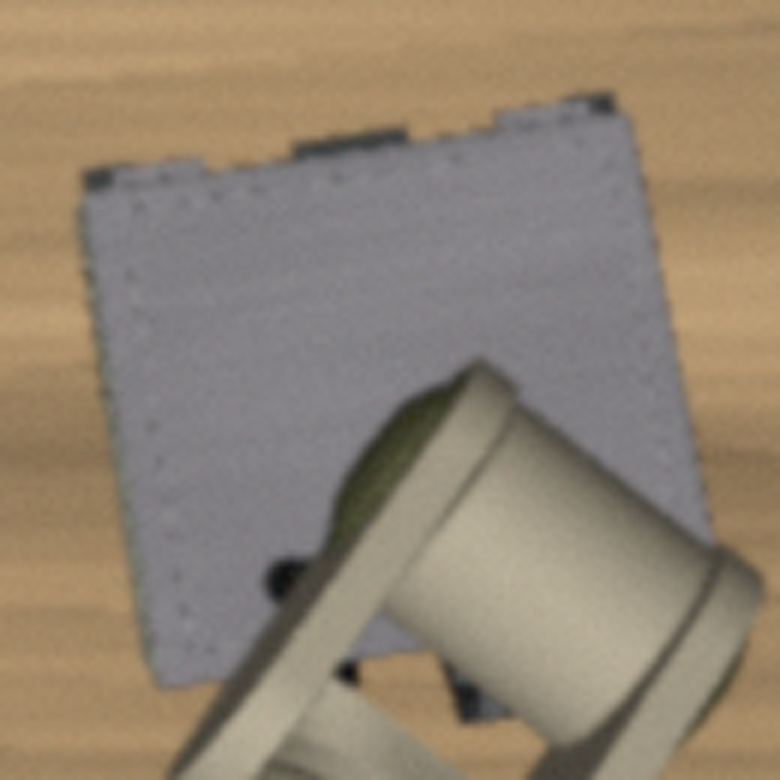

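```bash
python3 arc.py .508 1.133 18| sed 's/np.float64//g'
```

```text
[[[(0.0046), 0, (-0.0079)], [0, 0, 0]], [[(0.0048), 0, (-0.0077)], [0, 0, 0]], [[(0.0051), 0, (-0.0076)], [0, 0, 0]], [[(0.0054), 0, (-0.0073)], [0, 0, 0]], [[(0.0056), 0, (-0.0072)], [0, 0, 0]], [[(0.0059), 0, (-0.007)], [0, 0, 0]], [[(0.0061), 0, (-0.0068)], [0, 0, 0]], [[(0.0063), 0, (-0.0065)], [0, 0, 0]], [[(0.0066), 0, (-0.0064)], [0, 0, 0]], [[(0.0068), 0, (-0.0061)], [0, 0, 0]], [[(0.007), 0, (-0.0058)], [0, 0, 0]], [[(0.0071), 0, (-0.0056)], [0, 0, 0]], [[(0.0074), 0, (-0.0054)], [0, 0, 0]], [[(0.0076), 0, (-0.0051)], [0, 0, 0]], [[(0.0077), 0, (-0.0049)], [0, 0, 0]], [[(0.0079), 0, (-0.0045)], [0, 0, 0]], [[(0.008), 0, (-0.0043)], [0, 0, 0]], [[(0.0082), 0, (-0.004)], [0, 0, 0]]]
```

Request:
play_rows(
  steps=[
    [[0.0031,0,-0.0079],[0,0,0]],
    [[0.0043,0,-0.0077],[0,0,0]],
    [[0.0051,0,-0.0076],[0,0,0]],
    [[0.0054,0,-0.0073],[0,0,0]],
    [[0.0056,0,-0.0072],[0,0,0]],
    [[0.0059,0,-0.007],[0,0,0]],
    [[0.0061,0,-0.0068],[0,0,0]],
    [[0.0063,0,-0.0065],[0,0,0]],
  ],
)

```text
time_s: 24.1
eef_pos: [439.8, -171.4, 246.3]
ee_rot: [0.0, 0.998, 0.07, -0.004]
force: [-23.9, -1.4, 14.7]
grip_width: 0.123
```

```bash
python3 -c "
from h import *
st()"
```

```text
t 24.1 u,v,z [-144.8   -0.5  135.3] r 198.2 phi 0.752 theta 0.404 F u,z -23.9 14.7 radial 27.5 tang(open+) -5.5 Fy 2.0 T [-0.18  4.08  0.03] w 0.123
```

Request:
play_rows(
  steps=[
    [[-0.0015,0,-0.0015],[0,0,0]],
    [[-0.001,0,-0.001],[0,0,0]],
    [[0,0,0],[0,0,0]],
  ],
)

```text
time_s: 24.4
eef_pos: [440.0, -171.3, 246.9]
ee_rot: [-0.0, 0.998, 0.07, -0.001]
force: [-4.9, -1.1, -2.0]
grip_width: 0.119
```

```bash
python3 -c "
from h import *
st()
im=cams.capture('scene'); save('sc15.png',im,220,80,370,250,4)
"
```

```text
t 24.4 u,v,z [-144.5   -0.5  135.9] r 198.4 phi 0.755 theta 0.407 F u,z -5.0 -2.0 radial 2.3 tang(open+) -4.9 Fy -0.4 T [-0.23  1.08  0.06] w 0.119
```

View pics/sc15.png

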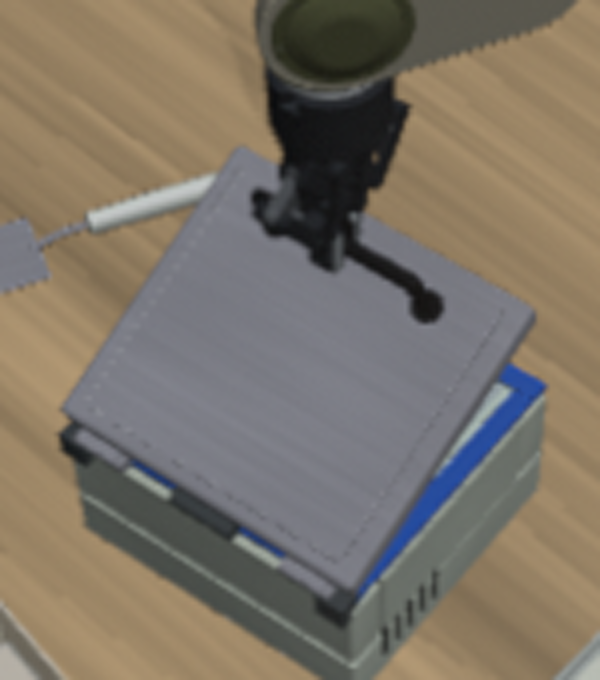

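```bash
python3 arc.py .755 .965 6| sed 's/np.float64//g'
```

```text
[[[(0.0064), 0, (-0.0066)], [0, 0, 0]], [[(0.0067), 0, (-0.0063)], [0, 0, 0]], [[(0.0068), 0, (-0.0062)], [0, 0, 0]], [[(0.0071), 0, (-0.0058)], [0, 0, 0]], [[(0.0073), 0, (-0.0057)], [0, 0, 0]], [[(0.0074), 0, (-0.0053)], [0, 0, 0]]]
```

Request:
play_rows(
  steps=[
    [[0.0064,0,-0.0066],[0,0,0]],
    [[0.0067,0,-0.0063],[0,0,0]],
    [[0.0068,0,-0.0062],[0,0,0]],
    [[0.0071,0,-0.0058],[0,0,0]],
    [[0.0073,0,-0.0057],[0,0,0]],
    [[0.0074,0,-0.0053],[0,0,0]],
  ],
)

```text
time_s: 25.05
eef_pos: [470.9, -166.9, 275.2]
ee_rot: [-0.0, 0.998, 0.07, -0.001]
force: [-9.5, 0.8, 5.1]
grip_width: 0.117
```

```bash
python3 -c "
from h import *
st()
im=cams.capture('scene'); save('sc16.png',im,220,80,370,250,4)
"
```

```text
t 25.05 u,v,z [-113.2   -0.5  164.2] r 199.4 phi 0.967 theta 0.619 F u,z -9.3 5.1 radial 9.5 tang(open+) -4.7 Fy 2.1 T [-0.01  2.02  0.03] w 0.117
```

View pics/sc16.png

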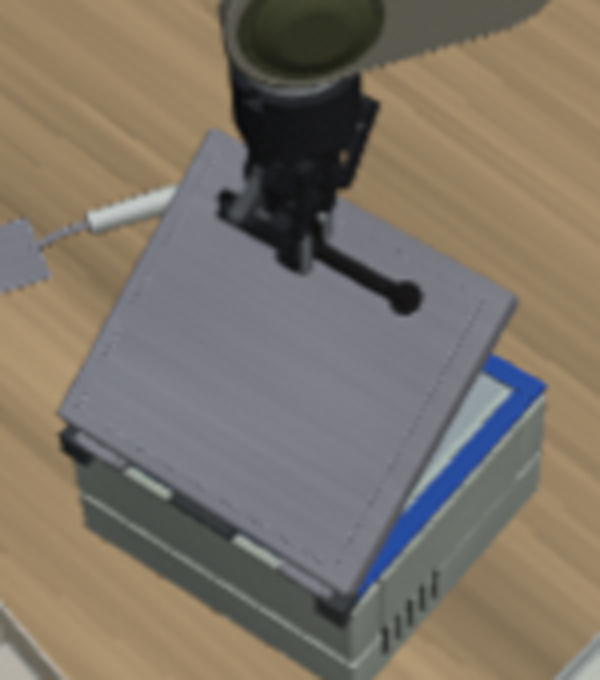

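```bash
python3 -c "
from h import *
from fit import M,hp
m=M(474,-166.3,.1415)
for th in(.45,.55,.6,.65,.7,.75,.8):
    P=[m(hp(th,y,r,h)) for y,r,h in((120,215,22),(-120,215,22),(52,185,24))]
    print(th,((proj('scene',P)-[220,80]+.5)*4).round(0).tolist())
"; python3 arc.py .965 1.125 5| sed 's/np.float64//g'
```

```text
0.45 [[526.0, 311.0], [226.0, 143.0], [411.0, 300.0]]
0.55 [[516.0, 305.0], [212.0, 135.0], [401.0, 295.0]]
0.6 [[510.0, 303.0], [205.0, 132.0], [395.0, 294.0]]
0.65 [[504.0, 302.0], [197.0, 130.0], [389.0, 293.0]]
0.7 [[497.0, 301.0], [189.0, 129.0], [383.0, 293.0]]
0.75 [[490.0, 302.0], [180.0, 128.0], [376.0, 294.0]]
0.8 [[482.0, 303.0], [171.0, 129.0], [368.0, 295.0]]
[[[(0.007), 0, (-0.0047)], [0, 0, 0]], [[(0.0071), 0, (-0.0044)], [0, 0, 0]], [[(0.0073), 0, (-0.0042)], [0, 0, 0]], [[(0.0074), 0, (-0.004)], [0, 0, 0]], [[(0.0075), 0, (-0.0038)], [0, 0, 0]]]
```

Request:
play_rows(
  steps=[
    [[0.0066,0,-0.0055],[0,0,0]],
    [[0.0074,0,-0.0052],[0,0,0]],
    [[0.0075,0,-0.0048],[0,0,0]],
    [[0.0076,0,-0.0044],[0,0,0]],
    [[0.0077,0,-0.004],[0,0,0]],
    [[0,0,0],[0,0,0]],
    [[0,0,0],[0,0,0]],
  ],
)

```text
time_s: 25.8
eef_pos: [498.9, -162.9, 292.8]
ee_rot: [-0.0, 0.998, 0.071, 0.0]
force: [-4.8, 1.1, 4.0]
grip_width: 0.115
```

```bash
python3 -c "
from h import *
st()
im=cams.capture('scene'); save('sc17.png',im,220,80,370,250,4)
im=cams.capture('top'); save('top17.png',im,325,215,455,345,6)
"
```

```text
t 25.8 u,v,z [-85.   -0.4 181.8] r 200.7 phi 1.133 theta 0.786 F u,z -4.6 4.0 radial 5.6 tang(open+) -2.5 Fy 1.8 T [0.25 0.89 0.02] w 0.115
```

View pics/sc17.png

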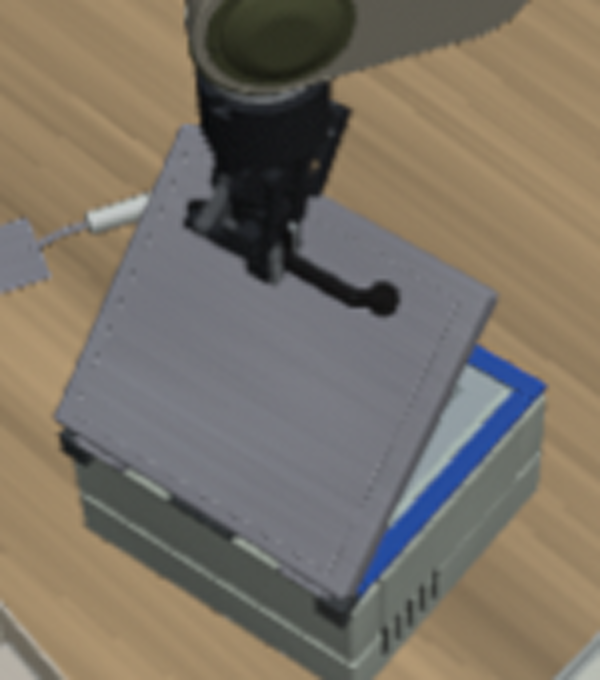

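View pics/top17.png

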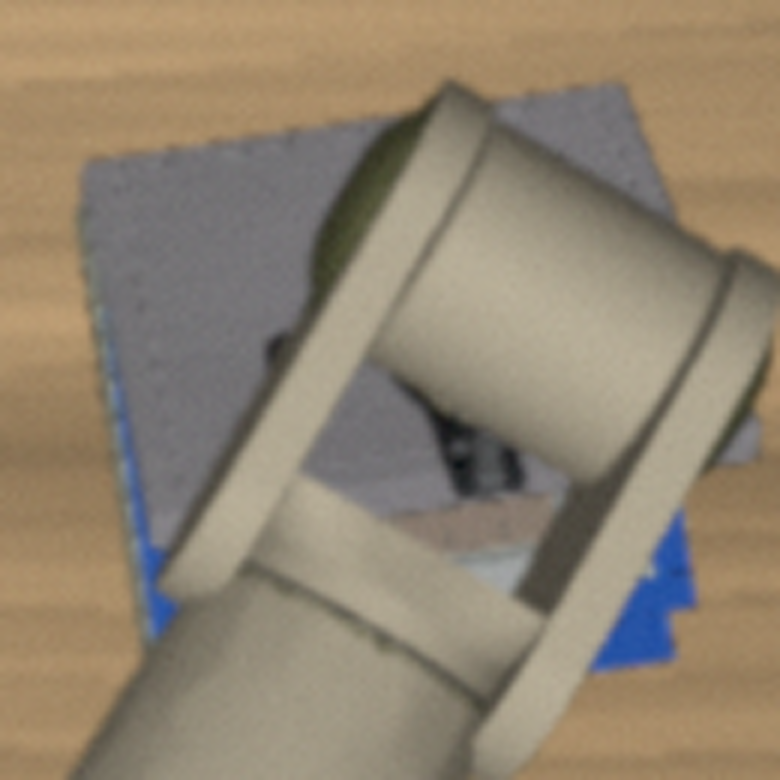

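Request:
play_rows(
  steps=[
    [[0,0,0],[0,0,0]],
    [[0,0,0],[0,0,0]],
    [[0,0,0],[0,0,0]],
    [[0,0,0],[0,0,0]],
    [[0,0,0],[0,0,0]],
    [[0,0,0],[0,0,0]],
    [[0,0,0],[0,0,0]],
    [[0,0,0],[0,0,0]],
  ],
)

```text
time_s: 26.7
eef_pos: [498.7, -162.9, 292.8]
ee_rot: [-0.0, 0.998, 0.07, 0.0]
force: [-4.5, 0.7, 3.6]
grip_width: 0.122
```

```bash
python3 -c "
from h import *
st()
im=cams.capture('scene'); cv2.imwrite('pics/scF.png',im[:,:,::-1])
im=cams.capture('top'); save('topF.png',im,370,280,440,330,10)
"
```

```text
t 26.7 u,v,z [-85.2  -0.4 181.8] r 200.7 phi 1.133 theta 0.785 F u,z -4.3 3.6 radial 5.1 tang(open+) -2.4 Fy 1.4 T [0.22 0.93 0.06] w 0.122
```

View pics/scF.png

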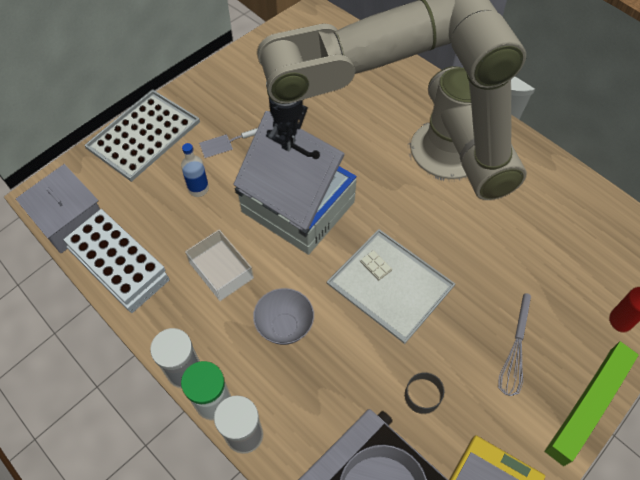

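View pics/topF.png

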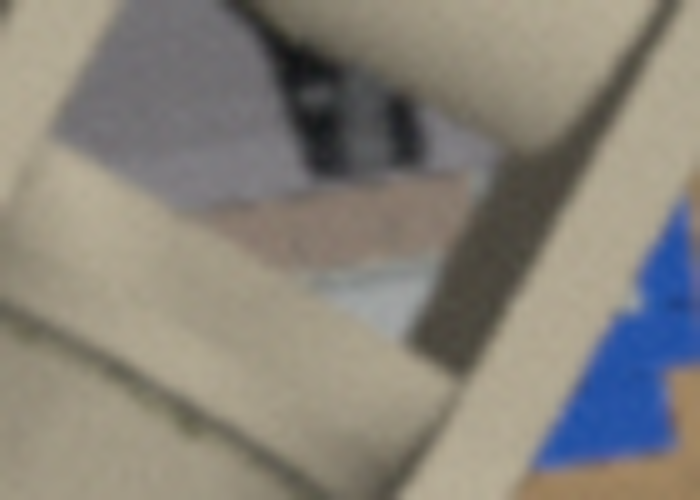

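The final view shows the steel lid raised and held at (290,140), with the clear inner lid flat on the housing at (335,195). The other objects are where they were, and the white tablet is still on the tray at (376,265).

```bash
python3 -c "
from h import *
print(ctrl.finish_job())"
```

```text
the job is handed in; nothing more can be done
None
```

I handed the job in at about 27 s of the 64 s allowed. The arm is still holding the outer lid by its handle.

- **Tablet:** I gripped the dark tablet across its 48 mm side and set it down a little forward of the pan centre, until it touched the chocolate bed at about 4.5 N. Then I let go and the gripper came away empty. I had no clear picture of it lying in the pan, because the wrist and lid hid it. That it lies flat is inferred from the level grasp and the contact height.
- **Closing:** I took the bar and brought both lids down together slowly, with only a few newtons along the path. I then pressed at about 7 N. The lid did not move between the pictures before and after that press, so I took it as shut. The bar seems to have slid a few millimetres along the fingers during the press.
- **Raising:** The outer lid came up alone. The sideways load on the handle reached about 28 N partway up, so I backed it off; it was about 5 N at the end.
- **Final angle:** The arm position gives 0.785 rad (45°). The corners in the scene picture suggest slightly less, about 0.71 to 0.75 rad.
- **Final state:** The pictures show the inner lid's blue frame flat on the housing. The grip stayed closed on the bar at 50 N, and the other loose objects looked unmoved.

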